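Unlock, load and re-lock a sample loader

TASK

Load the sample loader: lift the locking bar level and straight up out of its two U brackets and put it aside on the bench, then stand every small tube rack that stands by the loader upright in the white tray, flat on its floor. Slide the loaded tray by its black post all the way to the end stop, then lay the locking bar back fully down in both brackets, behind the tray. Leave the bottle, the beaker and the grey box where they are.

Things in the scene. Friction and masses are not known exactly. Their poses are not given: they have to be found in the camera images.
- loader: Fixed bed: grey plate 200 (x) x 420 (y) x 10 mm. Origin: centre of its underside, on the bench; z up; the tray travels along +y. At y = 0, x = -85 and +85 mm, stand two dark U brackets open upward, 14 mm thick along x: slot 26 mm wide (y), slot floor 44 mm up, cheeks to 66 mm, flared lips to 77 mm up. A dark end stop 44 mm high crosses the +y end
- bar_seat (a point): Point midway between the two brackets, 54 mm above the loader's underside: where the middle of the bar lies when it is fully seated, the bar along the loader's x; axes as the loader's
- bar: Locking bar: aluminium, 20 x 20 mm, 218 mm long, about 250 g; black grip sleeve 26 x 26 x 60 mm round its middle, black caps 36 x 36 x 10 mm on its ends. Origin: its middle, on its axis; x along it. At the start it lies in both brackets, blocking the tray's lugs; re-seated (either way round) it blocks the post from coming back more than 3 cm. On the bench its axis is 18 mm up
- bar_end_a (a point): Centre of one end cap, on the bar's axis, 104 mm from its middle (bar's -x)
- bar_end_b (a point): Centre of the other end cap, 104 mm from its middle (bar's +x)
- tray (a joint): Travel of the tray along the loader's +y, m: 0 = fully back at the loading end (the start is within 0.02 of it), 0.228 = against the end stop. Stays where it is left; moving it takes about 2 N, and the end stop is rigid
- tray_floor (a point): Centre of the tray's floor (upper face, 20 mm above the bench); axes as the loader's. White tray, 118 (x) x 128 (y) mm outside, 108 x 118 inside, rim 10 mm above the floor; four racks fit two by two at about (+-32, +-29) mm, their y along the tray's y. Two thin steel lugs on the +y rim at x = -45 and +45 mm rise to 59 mm above the bench
- tray_post (a point): Top centre of the black square grip post of the tray, 20 x 20 mm, 78 mm above the bench; it rises 58 mm above a foot 20 mm above the bench, 12 mm behind (-y) the tray's rim
- rack1: White open-frame tube rack, 36 (its x) x 50 (its y) x 48 mm high, about 200 g, on a 10 mm dark weighted foot, with six tubes whose purple caps reach 70 mm above its underside. Its sides (36 mm apart) and ends (50 mm apart) grip like solid faces. Origin: centre of the underside; z up. All racks are alike; None when absent
- rack2: White open-frame tube rack, 36 (its x) x 50 (its y) x 48 mm high, about 200 g, on a 10 mm dark weighted foot, with six tubes whose purple caps reach 70 mm above its underside. Its sides (36 mm apart) and ends (50 mm apart) grip like solid faces. Origin: centre of the underside; z up. All racks are alike; None when absent
- rack3: White open-frame tube rack, 36 (its x) x 50 (its y) x 48 mm high, about 200 g, on a 10 mm dark weighted foot, with six tubes whose purple caps reach 70 mm above its underside. Its sides (36 mm apart) and ends (50 mm apart) grip like solid faces. Origin: centre of the underside; z up. All racks are alike; None when absent
- rack4: White open-frame tube rack, 36 (its x) x 50 (its y) x 48 mm high, about 200 g, on a 10 mm dark weighted foot, with six tubes whose purple caps reach 70 mm above its underside. Its sides (36 mm apart) and ends (50 mm apart) grip like solid faces. Origin: centre of the underside; z up. All racks are alike; None when absent
- reagent: Bystander: brown closed bottle, 56 mm across, 120 mm high; origin at the underside's centre
- beaker: Bystander: white open cup, 70 mm across, 85 mm high; origin at the underside's centre
- tipbox: Bystander: open grey box 90 x 120 x 50 mm; origin at the underside's centre
Mind the look-alikes: they are no part of the job. Of the things shaped like the bar, the aluminium one is meant.

How it is judged (in metres and radians):
On the way, in this order (a step that is already met when the one before it is completed fails the run):
1. the bar is lifted straight up, both ends clear of the brackets while still over them (height (world z) of each of bar_end_a, bar_end_b above 0.088 m and x of bar in the frame of loader between -0.04 and 0.04 m and y of bar in the frame of loader between -0.04 and 0.04 m and angle between the x axis of bar and the x axis of loader, either way round below 0.2 rad).
2. the tray is at the end stop with every rack standing in it (x of rack1 in the frame of tray_floor between -0.045 and 0.045 m and y of rack1 in the frame of tray_floor between -0.045 and 0.045 m and z of rack1 in the frame of tray_floor between -0.004 and 0.004 m and angle between each of rack1, rack2, rack3, rack4's own z axis and vertical below 0.1 rad and x of rack2 in the frame of tray_floor between -0.045 and 0.045 m and y of rack2 in the frame of tray_floor between -0.045 and 0.045 m and z of rack2 in the frame of tray_floor between -0.004 and 0.004 m and x of rack3 in the frame of tray_floor between -0.045 and 0.045 m and y of rack3 in the frame of tray_floor between -0.045 and 0.045 m and z of rack3 in the frame of tray_floor between -0.004 and 0.004 m and x of rack4 in the frame of tray_floor between -0.045 and 0.045 m and y of rack4 in the frame of tray_floor between -0.045 and 0.045 m and z of rack4 in the frame of tray_floor between -0.004 and 0.004 m and value of joint tray above 0.22 m), for 0.2 s.
At the end, for the whole second after the job is handed in: Every rack upright (0.1 rad) on the tray floor (4 mm), centre within 45 mm of the tray centre in x and y; tray within 8 mm of the stop; bar down in both brackets (12 mm along, 6 across, 5 in height, 0.06 rad); all at rest (all of step 2 and x of bar in the frame of bar_seat between -0.012 and 0.012 m and y of bar in the frame of bar_seat between -0.006 and 0.006 m and z of bar in the frame of bar_seat between -0.005 and 0.005 m and angle between the x axis of bar and the x axis of loader, either way round below 0.06 rad and linear speed of each of bar, rack1, rack2, rack3, rack4 below 0.02 m/s); the robot touches nothing.
It fails at once if the bottle is pushed more than 3 cm or tipped (distance of reagent from where it was at the start of the episode above 0.03 m or angle between reagent's own z axis and vertical above 0.5 rad).
It fails at once if the beaker is pushed more than 3 cm or tipped (distance of beaker from where it was at the start of the episode above 0.03 m or angle between beaker's own z axis and vertical above 0.5 rad).
It fails at once if the grey box is pushed more than 3 cm or tipped (distance of tipbox from where it was at the start of the episode above 0.03 m or angle between tipbox's own z axis and vertical above 0.5 rad).
Of rack1, rack2, rack3, rack4 only 3 to 4 are there at a start; the rules pass over those that are not, and their reading is None.
At some moment in a run one of rack1, rack2, rack3, rack4 may be knocked a few centimetres aside while the robot is not near it.
Once in a run the grip may slacken for a moment while it holds something.
It also fails if it takes over 210 s, if anything falls off the work surface, if the arm or the gripper's body presses on something with over 40 N, if the wrist force passes 120 N, or if a joint passes its speed limit or range.

ROBOT

A 6-joint arm with a two-finger parallel gripper is mounted at the origin on the work surface. World frame = base frame: x ahead of the robot, y to its left, z up, the work surface at z = 0. Lengths are in mm, angles in degrees, forces in N, time in s.
With the tool pointing down it reaches from about 350 to 850 mm from the base axis. Payload 8.1 kg.
Tool frame: the origin (TCP) lies on the centre line of the jaws, within the pads' length; the fingertips stand r.tip_extent ahead of it and the grasp point (between the pads) lies 8 mm behind it (r.tip_extent is the distance from the TCP to the fingertips, in mm); z points along the fingers, y is the direction in which the jaws open and shut (so a half turn about z gives the same grasp; the last joint's range is limited). The gripper opens to 85 mm and grips with 20 to 120 N. Pads are 22 mm wide; open, the fingers measure 114 mm over their backs; the gripper's body (76 mm by 85 mm) begins 54 mm behind the grasp point. The pads swing forward as they close: fully open they stand 13 mm farther back than shut.
Start: joints at [-70.841, 7.471, 85.268, -0, 87.261, -4.893], TCP at [244.567, -547.898, 242.292] pointing down, gripper open.
Joint ranges: [-169.43, 169.43], [-51.17, 129.36], [1.28, 143.12], [-76.62, 256.62], [0, 156.53], [-152.29, 152.29]. Speed limits (degrees/s): [136.94, 136.94, 159.86, 180, 180, 180].

INTERFACE

Orientations are given as [roll, pitch, yaw] about the fixed x, y, z axes, in that order (R = Rz(yaw) Ry(pitch) Rx(roll)).
In Python, from bench import sense, optics, hand_in, spotter, r gives the robot as it stands.
- The arm moves only by the tool apply_moves, never from a script. Its argument "series" is a list of rows, each a list of 3 entries, a list of its own where there are three numbers: the opening, from 0 (shut) to 1 (fully open), then the shift along the world's x, y, z in m, then the turn about the world's z in rad. In form: [[grip, [x, y, z], turn], ...]. A call has 1 to 5 rows; each row is the pose to reach, as a shift and turn from the pose measured when the call began; what a row does not reach only later rows make up. A row lasts 1/8 s, in which the tool goes at most 62.5 mm and 10.7 degrees, less where a joint would pass 70% of its speed; a pose out of reach is approached as far as the arm can. A call with a gripper value outside its range is refused whole. The fingers move at their own pace and stop on an object; "grip_force" is the grip in N (left out, the last holds). Time passes only in rows, so rows that repeat a pose let the fingers close. It gives the time, the measured TCP pose, the force and the opening at its end, in the units of the state.
- sense(): the state, without advancing time (a new reading comes with each control period).
- optics.snapshot(name): name is "side" or "top" or "wrist"; returns a dict with "color" (480x640x3 uint8, blue, green, red), "intrinsics" (3x3 intrinsics, pixels), "rvec" (rotation vector, rad) and "tvec" (3), from world to camera coordinates, as OpenCV has them. Camera axes: x right, y down, z forward; pixel columns grow to the right and rows downward; lengths in mm; the calibration is good to about 2 mm. A picture is of the moment at which its call begins. There is no depth.
- hand_in(): hands the job in, once; it reports no verdict.
Trained networks look in a picture, given as the dict that the camera call returned (one of the last four; its "shot" number tells which), for a name from the list of things; names that differ only in an ending like _2 or _b are one class to them, and where a whole thing is asked for, a point or a joint stands for the part that bears it (a point fixed in the world has none). Each returns a list of dicts, best first, with "p" (0 to 1); they miss things now and then, are a little off and sometimes report something else, mostly with a low value. They report only what shows in the picture. A call takes as long as a camera call. They do not tell look-alikes from the thing itself.
- spotter.search_frame(picture, query): "xyz" ([x, y, z] in mm, in the coordinates of the camera as it stood for that picture, good to about 4 mm: the middle of the surface that is visible of it).
- spotter.masks_of(picture, query): "mask" (480x640 bool, what is visible of it).
The state is a dict: "time": time; "joint_pos": joint angles; "qd": joint speeds; "joint_efforts": joint torques, N m; "tool_pos": TCP position; "tcp_rot": TCP orientation; "ft_force": force on the tool from outside, world axes, zero at the start; "wrist_torque": the same for the moment, N m; "finger_gap": finger opening in mm.
Only numpy, scipy, OpenCV 4.12 (cv2) and the standard library are available. Lean on these libraries where they do the work, as an engineer would, in place of code of your own. Each camera call takes 0.05 s, during which the arm holds its last target.

## Working session

There is one attempt and no reset: what is moved stays moved. The work goes in short steps, Python scripts to look and compute and a tool call to move; the robot and the scene stay as the last step left them, time stands still between calls to the robot, and variables do not carry over. Pictures are saved under pics/ and viewed, and the job is handed in when it is done.

Besides the shell and the picture viewer there is one more tool, called after ">>>" as name(argument=value, ...), one argument or row to a line, values as JSON. apply_moves: Moves the arm, as the interface text tells. Its arguments: {"type":"object","properties":{"series":{"type":"array"},"grip_force":{"type":"number"}},"required":["series"]}

```bash
ls; mkdir -p pics
cat > h.py <<'E'
import numpy as np,cv2
from bench import sense,optics,hand_in,spotter,r
def snap(n,f=None):
    p=optics.snapshot(n)
    if f: cv2.imwrite('pics/'+f,p['color'])
    return p
def cam(p):
    R=cv2.Rodrigues(np.array(p['rvec'],float))[0]; t=np.array(p['tvec'],float).reshape(3); return R,t
def toW(p,x):
    R,t=cam(p); return R.T@(np.array(x)-t)
def ray(p,u,v,z):
    R,t=cam(p); K=np.array(p['intrinsics']); d=R.T@np.linalg.inv(K)@[u,v,1]; c=-R.T@t
    return c+d*(z-c[2])/d[2]
def proj(p,X):
    return cv2.projectPoints(np.array(X,float).reshape(-1,1,3),np.array(p['rvec'],float),np.array(p['tvec'],float),np.array(p['intrinsics'],float),None)[0].reshape(-1,2)
E
python3 - <<'E'
from h import *
s=sense();print(s,r.tip_extent)
for c in ['top','side','wrist']:
    p=snap(c,c+'0.png')
    R,t=cam(p);print(c,-R.T@t)
    for q in ['loader','bar','bar_end_a','tray','tray_floor','tray_post','rack1','reagent','beaker','tipbox']:
        try:
            for d in spotter.search_frame(p,q): print(c,q,round(d['p'],2),toW(p,d['xyz']).round(0))
        except Exception as e: print(q,e)
E
```

```text
pics
{'time': 0.0, 'joint_pos': array([-7.08417270e+01,  7.51704897e+00,  8.53286311e+01, -5.44824360e-05,
        8.72618413e+01, -4.89246240e+00]), 'qd': array([-0.09053776, -0.06612799,  0.00130091,  0.04199625, -0.02046154,
       -0.07328638]), 'joint_efforts': array([ 1.02787017e-03, -5.69402039e+01, -5.00548768e+01,  6.58815270e-05,
        1.51193870e-02, -3.05209042e-06]), 'tool_pos': array([ 244.37914305, -547.39884415,  241.23039463]), 'tcp_rot': array([-1.79892866e+02, -9.11583051e-03,  2.40507295e+01]), 'ft_force': array([-0.02072567,  0.04075794,  0.16561156]), 'wrist_torque': array([0.00046293, 0.03458853, 0.00058995]), 'finger_gap': 85.36155592083269} 11.0
top [ 497.55278277   27.98130599 1204.73871711]
top loader 0.83 [580.  94.  10.]
top bar 0.81 [854. -26.  29.]
top bar 0.75 [295. 285.  33.]
top bar 0.6 [580.  90.  61.]
top bar_end_a 0.89 [581.  88.  65.]
top bar_end_a 0.79 [297. 282.  30.]
top bar_end_a 0.69 [856. -28.  26.]
top tray 0.95 [590.   7.  24.]
top tray_floor 0.94 [593.   6.  24.]
top tray_post 0.76 [589.   3.  20.]
top tray_post 0.31 [576.  97.   8.]
t
[... 357 characters left out ...]
de bar 0.85 [849. -16.  27.]
side bar 0.83 [571.  98.  59.]
side bar 0.65 [290. 293.  28.]
side bar_end_a 0.95 [574.  95.  59.]
side bar_end_a 0.89 [289. 297.  25.]
side bar_end_a 0.59 [854. -19.  22.]
side tray 0.59 [595. -24.  19.]
side tray 0.4 [571.  99.  62.]
side tray_post 0.98 [600. -26.  15.]
side rack1 0.92 [ 436. -230.   40.]
side rack1 0.83 [ 453. -355.   47.]
side rack1 0.63 [ 570. -252.   43.]
side rack1 0.39 [567. 155.  13.]
side reagent 0.94 [ 762. -228.   61.]
side reagent 0.41 [568. 154.   9.]
side beaker 0.6 [404. 455.  57.]
side beaker 0.36 [570.  97.  62.]
side tipbox 0.67 [596. 436.  19.]
side tipbox 0.53 [602. -27.  16.]
wrist [ 318.78921621 -515.37866715  373.01261072]
```

View pics/top0.png

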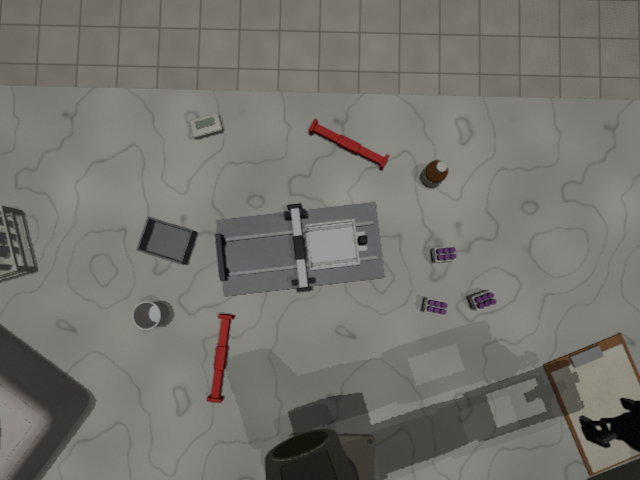

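View pics/side0.png

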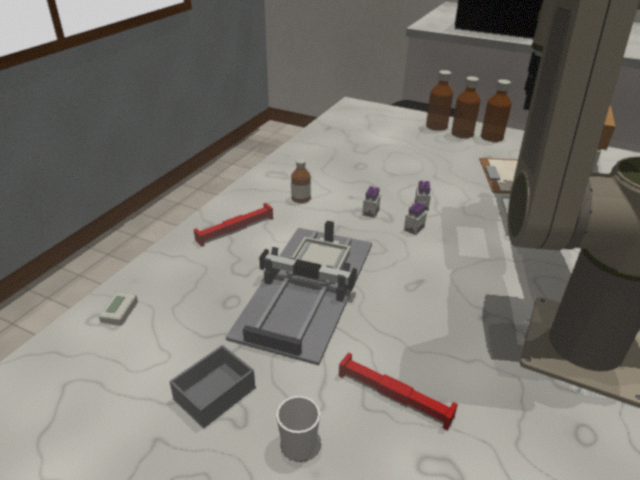

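View pics/wrist0.png

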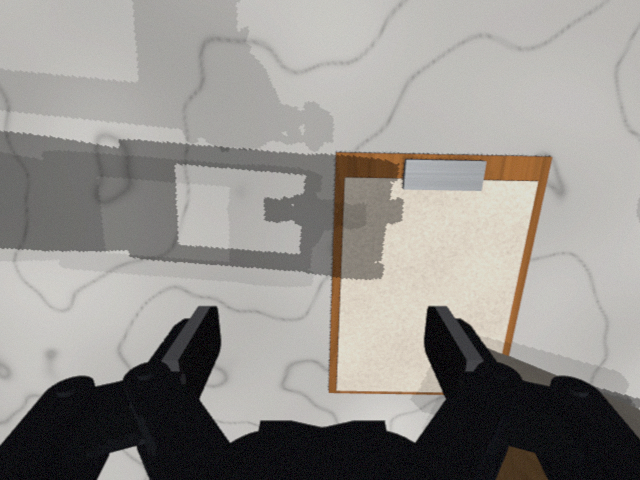

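Run:
```python
from h import *
p=snap('top')
im=p['color']
cv2.imwrite('pics/c1.png',cv2.resize(im[190:310,200:400],None,fx=4,fy=4,interpolation=cv2.INTER_CUBIC))
cv2.imwrite('pics/c2.png',cv2.resize(im[230:330,400:520],None,fx=6,fy=6,interpolation=cv2.INTER_CUBIC))
for q in ['loader','bar','tray','rack1']:
    for d in spotter.masks_of(p,q):
        m=d['mask'].astype(np.uint8)
        c=max(cv2.findContours(m,0,2)[0],key=cv2.contourArea)
        print(q,round(d['p'],2),m.sum(),cv2.minAreaRect(c))
for z,pts in [(10,[(217,220),(378,203),(384,278),(223,297)])]:
    print([ray(p,*a,z).round(0)[:2] for a in pts])
```

```text
loader 0.9 11672 ((255.76109313964844, 253.4692840576172), (77.52415466308594, 79.335205078125), 83.2901611328125)
loader 0.56 778 ((298.85675048828125, 247.01380920410156), (86.56269836425781, 12.328407287597656), 84.49451446533203)
bar 0.96 880 ((348.2000427246094, 144.6000213623047), (83.18172454833984, 15.205260276794434), 26.56505012512207)
bar 0.9 855 ((299.3695983886719, 247.29727172851562), (87.89441680908203, 14.349620819091797), 83.81138610839844)
bar 0.66 876 ((220.99234008789062, 357.56158447265625), (14.015924453735352, 88.43675994873047), 7.125016689300537)
tray 0.79 2202 ((337.2326965332031, 243.77210998535156), (46.22834777832031, 60.48605728149414), 83.1572265625)
rack1 0.76 425 ((481.3767395019531, 299.6712341308594), (17.205049514770508, 26.4512996673584), 69.44395446777344)
rack1 0.58 333 ((442.5731506347656, 254.1585693359375), (14.356100082397461, 24.294937133789062), 83.6598129272461)
rack1 0.55 353 ((433.8846435546875, 306.076904296875), (24.514516830444336, 15.100942611694336), 11.309932708740234)
[array([649., 312.]), array([ 703., -108.]), array([ 507., -126.]), array([449., 289.])]
```

View pics/c1.png

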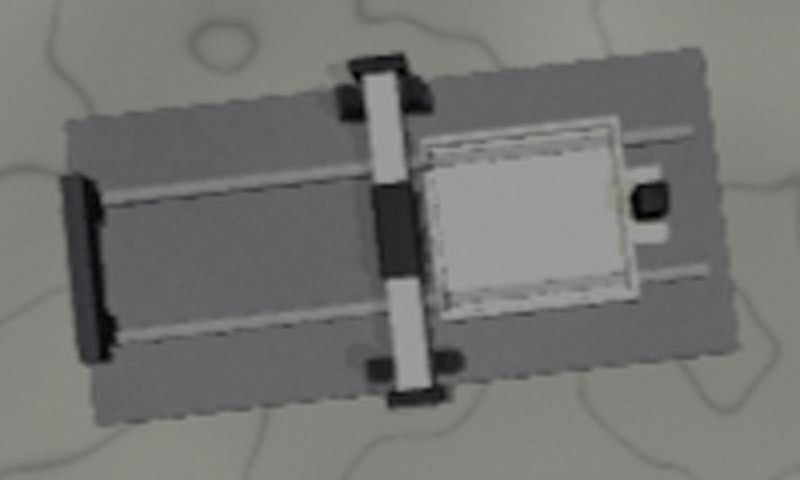

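View pics/c2.png

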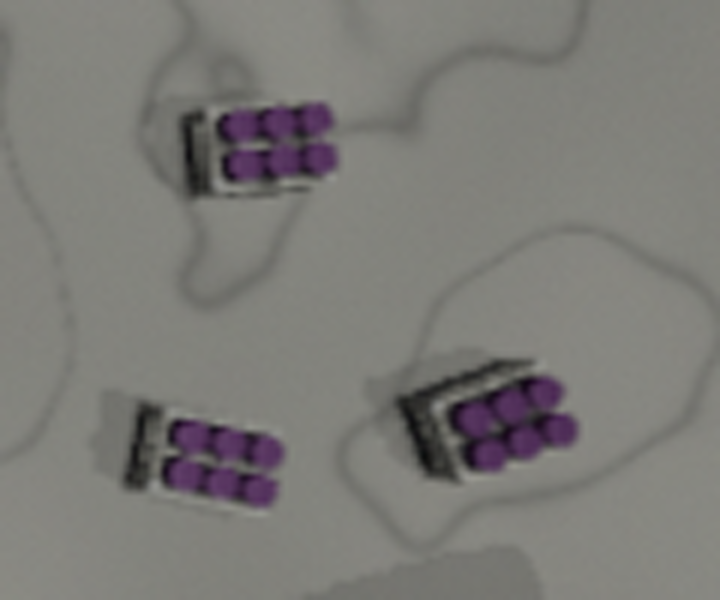

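Run:
```python
from h import *
p=snap('top')
f=lambda a,o,s:((a[0]+.5)/s-.5+o[0],(a[1]+.5)/s-.5+o[1])
L=np.array([ray(p,*f(a,(200,190),4),10)[:2] for a in [(65,122),(703,48),(738,352),(100,425)]])
print(L.round(0),L.mean(0))
v=(L[0]-L[1]+L[3]-L[2])/2; w=(L[0]-L[3]+L[1]-L[2])/2
print(np.linalg.norm(v),np.linalg.norm(w),np.degrees(np.arctan2(-v[0],v[1])),np.degrees(np.arctan2(w[1],w[0])))
B=np.array([ray(p,*f(a,(200,190),4),z)[:2] for a,z in [((378,68),72),((418,398),72),((398,230),67)]]);print('bar',B.round(0))
P=ray(p,*f((651,200),(200,190),4),78);print('post',P.round(0))
for c in [[(240,127),(282,123),(315,118),(320,158),(285,160),(243,165)],[(190,437),(230,444),(264,452),(258,490),(222,482),(183,473)],[(472,418),(508,404),(543,392),(560,430),(525,441),(488,454)]]:
    W=np.array([ray(p,*f(a,(400,230),6),70)[:2] for a in c])
    v=(W[0]-W[2]+W[5]-W[3])/2
    print('rack',W.mean(0).round(1),np.linalg.norm(v).round(1),'yaw of y axis', np.degrees(np.arctan2(-v[0],v[1])).round(1))
s=snap('side');im=s['color']
cv2.imwrite('pics/s1.png',cv2.resize(im[160:260,340:460],None,fx=6,fy=6,interpolation=cv2.INTER_CUBIC))
cv2.imwrite('pics/s2.png',cv2.resize(im[215:365,225:385],None,fx=5,fy=5,interpolation=cv2.INTER_CUBIC)[:600])
```

```text
[[ 649.  315.]
 [ 707. -101.]
 [ 508. -127.]
 [ 452.  285.]] [578.96848217  93.08847872]
417.8508087327754 199.40645290068983 7.804166908616999 7.9692380050279015
bar [[679. 107.]
 [475.  77.]
 [579.  92.]]
post [600. -63.  78.]
rack [ 571.1 -272. ] 31.6 yaw of y axis 7.2
rack [ 439.  -249.5] 31.1 yaw of y axis -10.9
rack [ 457.7 -368.7] 31.2 yaw of y axis 20.2
```

View pics/s2.png

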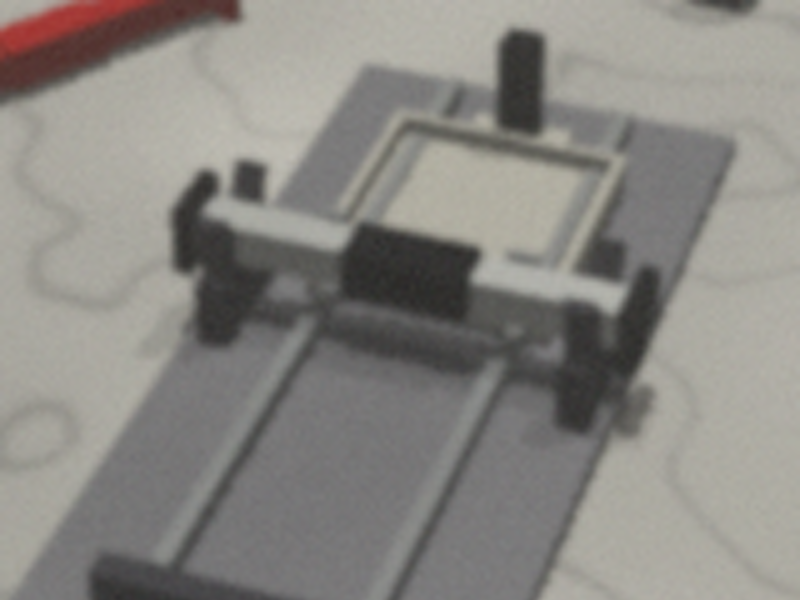

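View pics/s1.png

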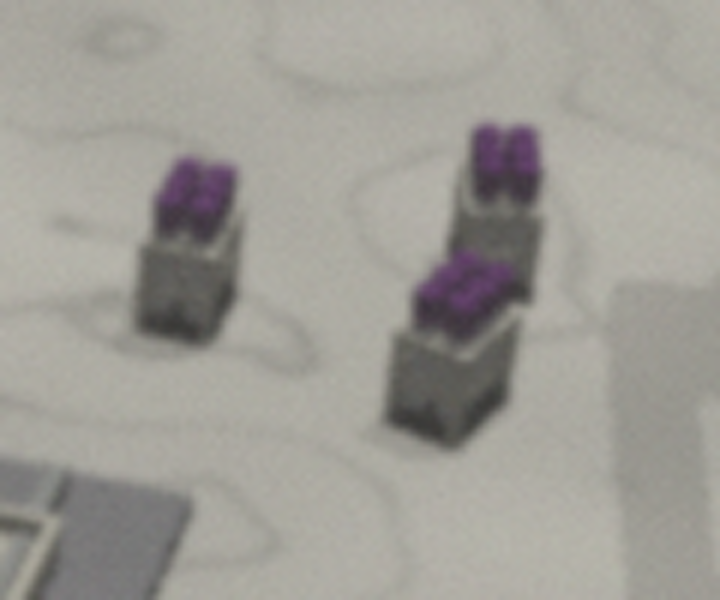

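>>> apply_moves(
  series=[
    [1, [0.026, 0.05, 0], -0.06],
    [1, [0.052, 0.1, 0.01], -0.12],
    [1, [0.078, 0.15, 0.01], -0.18],
    [1, [0.104, 0.2, 0.01], -0.24],
    [1, [0.13, 0.25, 0.01], -0.28],
  ],
)

```text
time: 2.62
tool_pos: [375.2, -296.3, 252.5]
tcp_rot: [180.0, -0.0, 7.9]
ft_force: [1.3, -0.7, 0.9]
finger_gap: 86.0
```

>>> apply_moves(
  series=[
    [1, [0.026, 0.05, 0], 0],
    [1, [0.052, 0.1, 0], 0],
    [1, [0.078, 0.15, 0], 0],
    [1, [0.104, 0.2, 0], 0],
    [1, [0.13, 0.25, 0], 0],
  ],
)

```text
time: 3.25
tool_pos: [505.9, -44.6, 252.9]
tcp_rot: [179.9, -0.1, 7.9]
ft_force: [0.7, -0.6, 0.8]
finger_gap: 85.7
```

>>> apply_moves(
  series=[
    [1, [0.025, 0.045, -0.02], 0],
    [1, [0.05, 0.09, -0.05], 0],
    [1, [0.073, 0.137, -0.07], 0],
    [1, [0.073, 0.137, -0.09], 0],
    [1, [0.073, 0.137, -0.09], 0],
  ],
)

```text
time: 3.88
tool_pos: [577.2, 92.3, 160.5]
tcp_rot: [179.9, 0.2, 7.9]
ft_force: [0.4, 0.3, -0.1]
finger_gap: 85.6
```

Run:
```python
from h import *
p=snap('wrist','w1.png')
s=sense();print(s['tool_pos'],s['tcp_rot'])
for q in ['bar','bar_end_a']:
    for d in spotter.search_frame(p,q): print(q,round(d['p'],2),toW(p,d['xyz']).round(0))
# where would grasp pt at z=54 appear
print(proj(p,[[s['tool_pos'][0],s['tool_pos'][1],67],[579,92.5,67]]))
```

```text
[578.03733443  91.74761771 162.20555024] [1.79929956e+02 3.54521273e-02 7.88650174e+00]
bar 0.84 [596.  97.  62.]
bar 0.82 [404. 274.   9.]
bar_end_a 0.78 [407. 279.  16.]
bar_end_a 0.72 [597.  98.  62.]
[[322.05574271 246.14606559]
 [321.13753573 244.65298693]]
```

View pics/w1.png

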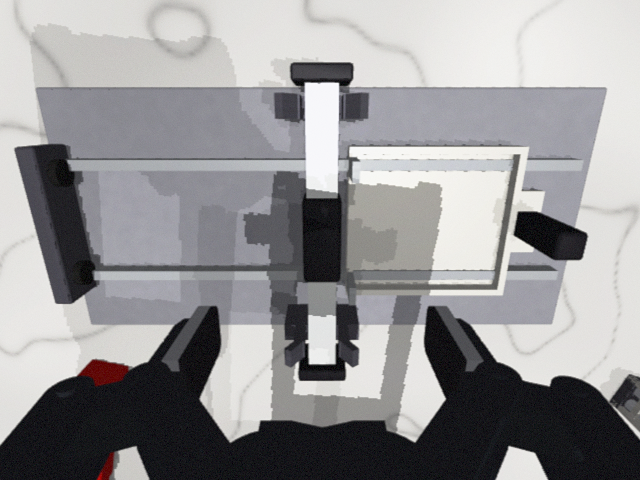

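Run:
```python
from h import *
p=snap('wrist')
L=np.array([ray(p,*a,10)[:2] for a in [(37,88),(606,88),(552,324),(92,324)]])
print(L.round(0),L.mean(0))
v=(L[0]-L[1]+L[3]-L[2])/2; w=(L[0]-L[3]+L[1]-L[2])/2
print(np.linalg.norm(v),np.linalg.norm(w),np.degrees(np.arctan2(-v[0],v[1])),np.degrees(np.arctan2(w[1],w[0])))
print('sleeve',ray(p,321.5,239.7,67),'endcaps',ray(p,322,66,72),ray(p,322,377,72),'bar',ray(p,322.5,85,64),ray(p,322,360,64))
T=np.array([ray(p,*a,30)[:2] for a in [(350,147),(528,147),(504,294),(349,290)]]);print(T.round(0),T.mean(0))
print('post',ray(p,570,244,78))
```

```text
[[ 653.  313.]
 [ 711. -103.]
 [ 513. -131.]
 [ 456.  286.]] [583.3887181   91.30189923]
420.32089870065664 199.3789766853993 7.8196231060753485 7.9397606800866605
sleeve [583.84336361  91.7422419   67.        ] endcaps [688.64532138 105.82571246  72.        ] [477.35139923  76.75552353  72.        ] bar [679.51107253 104.25972478  64.        ] [486.42866938  77.99677056  64.        ]
[[644.  79.]
 [662. -48.]
 [545. -65.]
 [532.  62.]] [595.71798335   6.87655426]
post [606.36756934 -66.82279865  78.        ]
```

>>> apply_moves(
  series=[
    [1, [0.004, 0.0, -0.04], 0],
    [1, [0.004, 0, -0.08], 0],
    [1, [0.004, 0, -0.1], 0],
    [1, [0.004, 0, -0.114], 0],
    [1, [0.004, 0, -0.114], 0],
  ],
)

```text
time: 4.7
tool_pos: [583.4, 91.2, 50.4]
tcp_rot: [179.9, -0.2, 7.8]
ft_force: [0.4, -0.4, 0.0]
finger_gap: 85.3
```

>>> apply_moves(
  series=[
    [0, [0, 0, 0], 0],
    [0, [0, 0, 0], 0],
    [0, [0, 0, 0], 0],
    [0, [0, 0, 0], 0],
    [0, [0, 0, 0], 0],
  ],
  grip_force=80,
)

```text
time: 5.32
tool_pos: [584.2, 91.3, 51.4]
tcp_rot: [179.9, -0.3, 7.8]
ft_force: [-1.2, 0.5, 6.8]
finger_gap: 24.9
```

>>> apply_moves(
  series=[
    [0, [0, 0, 0.02], 0],
    [0, [0, 0, 0.04], 0],
    [0, [0, 0, 0.06], 0],
    [0, [0, 0, 0.08], 0],
    [0, [0, 0, 0.1], 0],
  ],
)

```text
time: 5.95
tool_pos: [584.2, 91.3, 153.1]
tcp_rot: [179.9, -0.3, 7.8]
ft_force: [-0.1, -0.5, -1.9]
finger_gap: 24.9
```

Run:
```python
from h import *
p=snap('wrist','w2.png');s=sense();print(s['tool_pos'],s['ft_force'],s['finger_gap'],s['time'])
p=snap('side','s3.png')
```

```text
[585.84911159  91.44150381 156.35802161] [1.76027198 0.20109355 1.19245675] 24.218045360939985 6.0
```

View pics/s3.png

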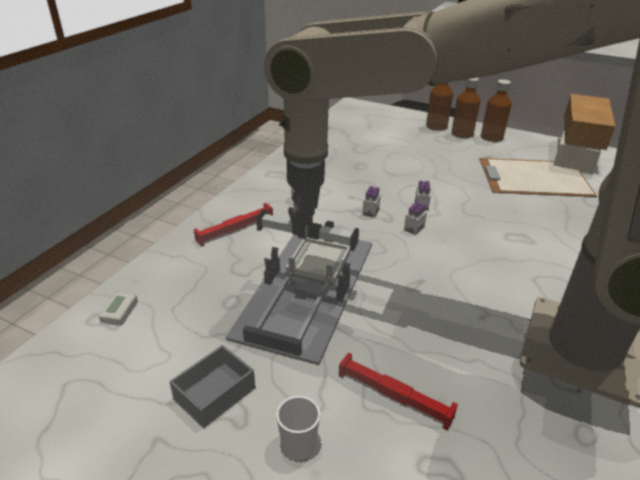

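>>> apply_moves(
  series=[
    [0, [0.02, 0.006, 0], 0.18],
    [0, [0.04, 0.012, 0], 0.36],
    [0, [0.06, 0.018, 0], 0.54],
    [0, [0.08, 0.024, 0], 0.72],
    [0, [0.1, 0.03, 0], 0.9],
  ],
)

```text
time: 6.68
tool_pos: [686.2, 121.6, 154.0]
tcp_rot: [180.0, -0.5, 59.7]
ft_force: [-0.5, -1.0, -1.6]
finger_gap: 24.9
```

>>> apply_moves(
  series=[
    [0, [0.02, 0.006, 0], 0.18],
    [0, [0.04, 0.012, 0], 0.36],
    [0, [0.06, 0.018, 0], 0.54],
    [0, [0.08, 0.024, 0], 0.67],
    [0, [0.1, 0.03, 0], 0.67],
  ],
)

```text
time: 7.3
tool_pos: [786.3, 151.7, 152.5]
tcp_rot: [-179.9, -0.5, 98.2]
ft_force: [-0.3, 1.6, -2.5]
finger_gap: 24.3
```

Run:
```python
from h import *
s=sense();print(s['tool_pos'],s['tcp_rot'],s['joint_pos'],s['finger_gap'],s['time'])
p=snap('side','s4.png');p=snap('wrist','w4.png')
```

```text
[786.3016576  151.68361803 152.47893105] [-179.9139812    -0.52668464   98.20484335] [ 7.02053797 42.45071989 49.89305433  0.52519734 87.75321023 -1.20573479] 24.31738784275888 7.3
```

View pics/s4.png

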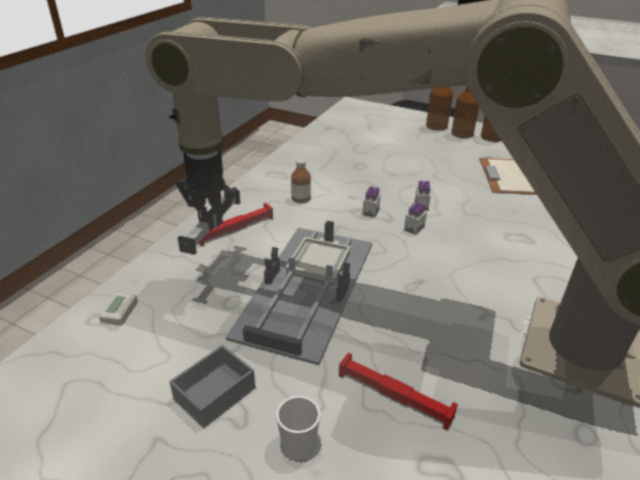

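View pics/w4.png

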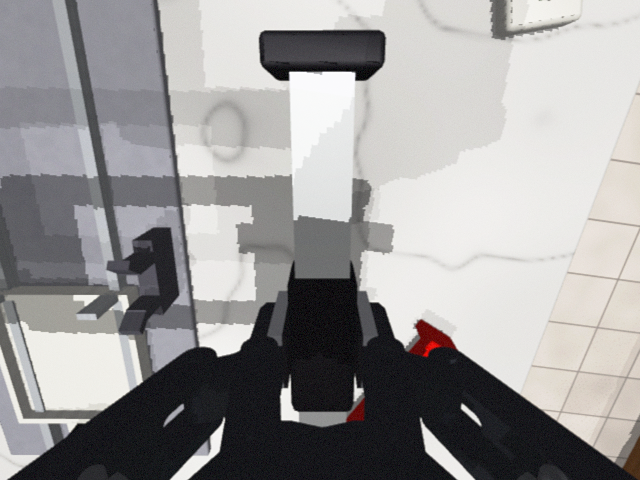

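>>> apply_moves(
  series=[
    [0, [-0.015, 0.04, -0.03], 0],
    [0, [-0.015, 0.04, -0.07], 0],
    [0, [-0.015, 0.04, -0.1], 0],
    [0, [-0.015, 0.04, -0.12], 0],
    [0, [-0.015, 0.04, -0.12], 0],
  ],
)

```text
time: 8.02
tool_pos: [769.7, 191.4, 28.9]
tcp_rot: [-179.7, -0.5, 98.1]
ft_force: [-0.3, 0.1, -2.3]
finger_gap: 24.8
```

Run:
```python
from h import *
for i in range(3):
  s=sense();p=snap('side','s5.png')
  print(s['tool_pos'],s['ft_force'])
```

```text
[769.69680773 191.3874549   28.94609379] [-0.30636918  0.12762597 -2.26439111]
[771.16665265 191.63487203  31.37847083] [ 0.57945649  0.58102988 -1.41172564]
[772.27385599 191.85354608  33.07786727] [-0.27989512 -0.0961659  -2.1602488 ]
```

View pics/s5.png

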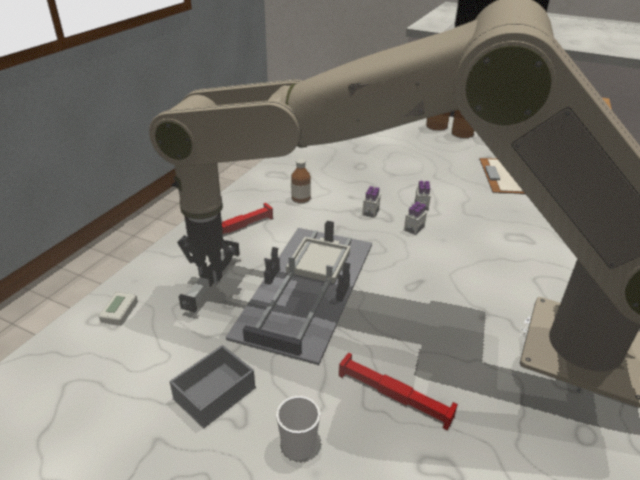

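>>> apply_moves(
  series=[
    [0, [0, 0, -0.008], 0],
    [0, [0, 0, -0.014], 0],
    [0, [0, 0, -0.016], 0],
    [0, [0, 0, -0.016], 0],
  ],
)

```text
time: 8.68
tool_pos: [772.6, 191.9, 17.5]
tcp_rot: [180.0, -0.5, 98.1]
ft_force: [-0.4, -0.5, -2.1]
finger_gap: 24.6
```

>>> apply_moves(
  series=[
    [0, [0, 0, -0.002], 0],
    [0, [0, 0, -0.003], 0],
    [0, [0, 0, -0.003], 0],
  ],
)

```text
time: 9.05
tool_pos: [773.0, 192.0, 15.5]
tcp_rot: [179.9, -0.5, 98.1]
ft_force: [-2.8, 0.3, 4.2]
finger_gap: 24.5
```

Contact with the bench. Release and rise.

>>> apply_moves(
  series=[
    [0.5, [0, 0, 0], 0],
    [0.5, [0, 0, 0], 0],
    [0.6, [0, 0, 0], 0],
    [0.6, [0, 0, 0], 0],
    [0.6, [0, 0, 0.01], 0],
  ],
)

```text
time: 9.68
tool_pos: [772.0, 191.9, 24.3]
tcp_rot: [-180.0, -0.5, 98.1]
ft_force: [0.0, 0.5, -0.4]
finger_gap: 51.0
```

>>> apply_moves(
  series=[
    [0.8, [0, 0, 0.05], 0],
    [0.8, [0, 0, 0.1], 0],
    [0.8, [0, 0, 0.15], 0],
    [0.8, [0, 0, 0.2], 0],
    [0.8, [0, 0, 0.24], 0],
  ],
)

```text
time: 10.3
tool_pos: [772.3, 191.9, 268.6]
tcp_rot: [179.8, -0.5, 98.1]
ft_force: [0.8, 0.3, -0.1]
finger_gap: 68.0
```

Run:
```python
from h import *
p=snap('wrist','w5.png');s=sense();print(s['tool_pos'],s['tcp_rot'],s['time'])
p=snap('top')
for d in spotter.search_frame(p,'rack1'): print(round(d['p'],2),toW(p,d['xyz']).round(0))
cv2.imwrite('pics/c3.png',cv2.resize(p['color'][230:330,400:520],None,fx=6,fy=6,interpolation=cv2.INTER_CUBIC))
```

```text
[773.78224077 192.1755794  275.77696536] [179.39316212  -0.5518553   98.10294694] 10.35
0.88 [ 569. -266.   62.]
0.72 [ 438. -245.   58.]
0.59 [ 459. -358.   48.]
```

View pics/w5.png

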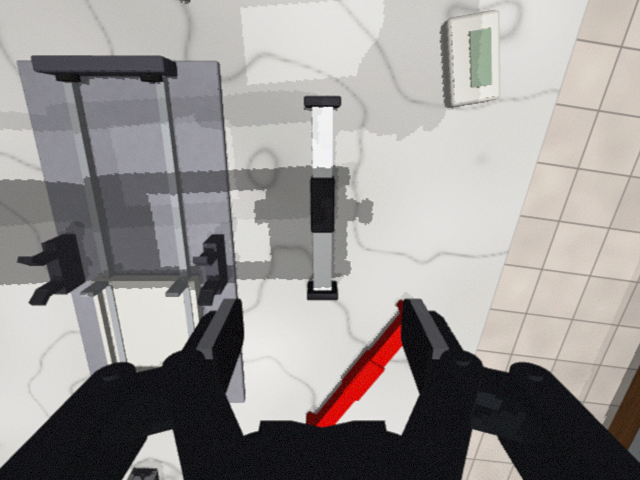

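View pics/c3.png

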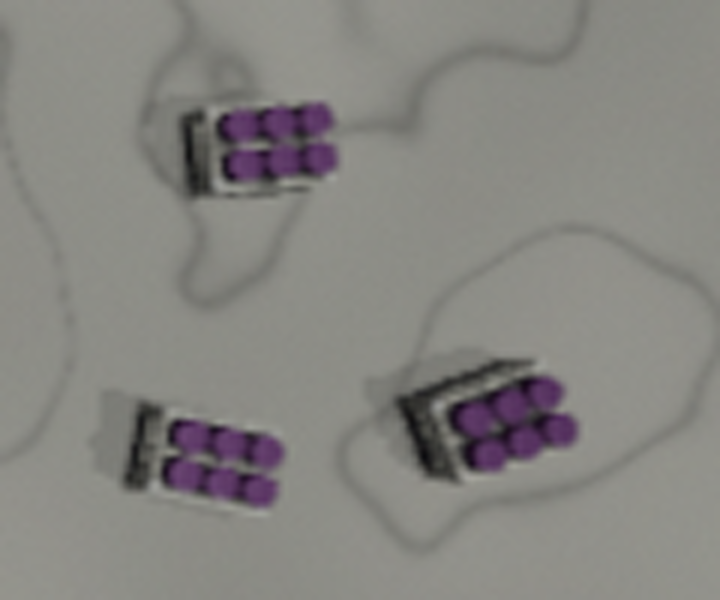

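>>> apply_moves(
  series=[
    [0.8, [-0.022, -0.05, 0], 0],
    [0.8, [-0.044, -0.1, 0], 0],
    [0.8, [-0.066, -0.15, 0], 0],
    [0.8, [-0.088, -0.2, 0], 0],
    [0.8, [-0.11, -0.25, 0], -0.01],
  ],
)

```text
time: 11.08
tool_pos: [662.0, -59.2, 269.1]
tcp_rot: [179.7, -0.6, 97.5]
ft_force: [0.4, -0.5, 0.3]
finger_gap: 68.4
```

>>> apply_moves(
  series=[
    [0.8, [-0.022, -0.05, 0], 0],
    [0.8, [-0.044, -0.1, -0.02], 0],
    [0.8, [-0.066, -0.15, -0.04], 0],
    [0.8, [-0.088, -0.2, -0.06], 0],
    [0.8, [-0.088, -0.214, -0.08], 0],
  ],
)

```text
time: 11.7
tool_pos: [571.7, -276.0, 187.4]
tcp_rot: [179.8, -0.6, 97.3]
ft_force: [-0.1, 0.1, 0.0]
finger_gap: 68.4
```

Run:
```python
from h import *
p=snap('wrist','w6.png');s=sense();print(s['tool_pos'],s['tcp_rot'],s['time'])
for d in spotter.search_frame(p,'rack1'): print(round(d['p'],2),toW(p,d['xyz']).round(0))
print(proj(p,[[s['tool_pos'][0],s['tool_pos'][1],70]]))
```

```text
[ 571.12794562 -275.46933796  183.88446502] [179.93039824  -0.73071832  97.31327176] 11.75
0.93 [ 572. -270.   68.]
0.87 [ 455. -250.   55.]
0.63 [ 464. -362.   47.]
[[320.03145739 236.08273595]]
```

View pics/w6.png

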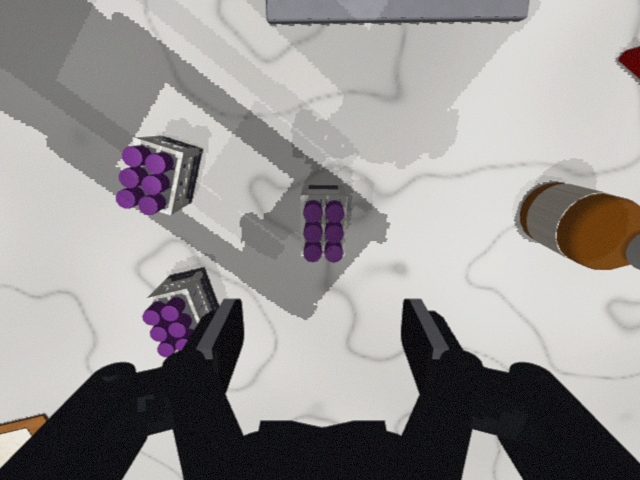

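```bash
cat >> h.py <<'E'
def caps(p,pts,z=70):
    W=np.array([ray(p,*a,z)[:2] for a in pts]); c=W.mean(0); D=W-c
    u=np.linalg.svd(D)[2][0]; u=u*np.sign(u[1]); e=(D@u).ptp() if hasattr(D,'ptp') else np.ptp(D@u)
    print('rack',c.round(1),'len',e.round(1),'yaw',np.degrees(np.arctan2(-u[0],u[1])).round(1))
E
python3 - <<'E'
from h import *
p=snap('wrist')
caps(p,[(313,211),(335,211),(313,232),(334,233),(312,253),(334,252)])
caps(p,[(133,156),(158,163),(129,177),(153,184),(125,198),(149,205)])
print(sense()['tool_pos'])
E
```

```text
rack [ 572.8 -268.8] len 32.2 yaw 5.3
rack [ 443.2 -248.1] len 32.2 yaw -14.4
[ 572.93708071 -272.56346762  186.81216498]
```

>>> apply_moves(
  series=[
    [0.8, [0.001, 0.004, -0.05], 0],
    [0.8, [0.001, 0.004, -0.09], 0],
    [0.8, [0.001, 0.004, -0.12], 0],
    [0.8, [0.001, 0.004, -0.145], 0],
    [0.8, [0.001, 0.004, -0.157], 0],
  ],
)

```text
time: 12.48
tool_pos: [574.3, -266.4, 28.9]
tcp_rot: [179.9, -0.8, 97.6]
ft_force: [0.4, 0.6, -0.1]
finger_gap: 68.2
```

>>> apply_moves(
  series=[
    [0, [0, 0, 0], 0],
    [0, [0, 0, 0], 0],
    [0, [0, 0, 0], 0],
    [0, [0, 0, 0], 0],
    [0, [0, 0, 0], 0],
  ],
  grip_force=60,
)

```text
time: 13.1
tool_pos: [575.5, -266.8, 30.5]
tcp_rot: [179.8, -0.7, 97.6]
ft_force: [0.1, 1.8, 6.4]
finger_gap: 35.2
```

>>> apply_moves(
  series=[
    [0, [0, 0, 0.04], 0],
    [0, [0, 0, 0.08], 0],
    [0, [0, 0, 0.12], 0],
    [0, [0, 0.03, 0.14], 0],
    [0, [0.0, 0.06, 0.15], 0],
  ],
)

```text
time: 13.72
tool_pos: [575.8, -206.9, 182.3]
tcp_rot: [179.6, -0.7, 97.5]
ft_force: [0.8, 1.4, -2.8]
finger_gap: 35.0
```

>>> apply_moves(
  series=[
    [0, [0.01, 0.05, 0], 0],
    [0, [0.02, 0.1, 0], 0],
    [0, [0.03, 0.15, 0], 0],
    [0, [0.04, 0.2, 0], 0],
    [0, [0.047, 0.248, 0], 0.01],
  ],
)

```text
time: 14.35
tool_pos: [622.8, 42.6, 182.0]
tcp_rot: [179.7, -0.7, 98.1]
ft_force: [1.4, -1.1, -2.2]
finger_gap: 35.2
```

Run:
```python
from h import *
p=snap('wrist','w7.png');s=sense();print(s['tool_pos'],s['tcp_rot'],s['finger_gap'],s['time'])
```

```text
[622.92206131  48.73796465 182.05469315] [179.61584878  -0.88370628  98.29836018] 34.74588003299489 14.4
```

View pics/w7.png

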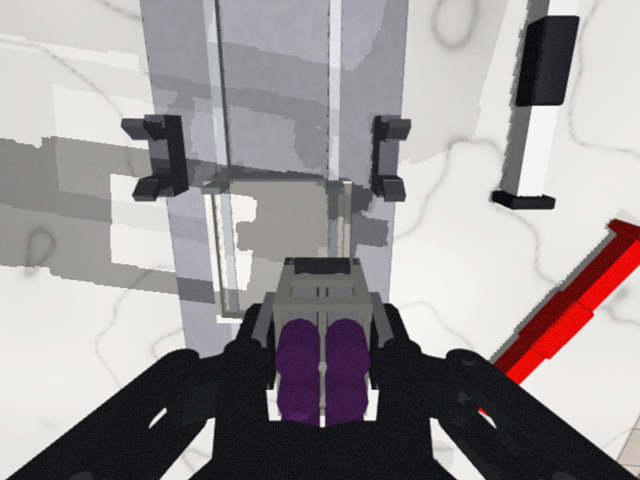

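Run:
```python
from h import *
p=snap('wrist','w8.png');s=sense();print(s['tool_pos'],s['tcp_rot'],s['finger_gap'],s['time'])
th=np.radians(7.9);ex=np.array([np.cos(th),np.sin(th)]);ey=np.array([-ex[1],ex[0]]);TC=np.array([594.5,6.5])
im=p['color'].copy()
for z,h in [(30,(59,64)),(20,(54,59))]:
  pts=np.array([[*(TC+a*h[0]*ex+b*h[1]*ey),z] for a,b in [(1,1),(-1,1),(-1,-1),(1,-1)]])
  cv2.polylines(im,[proj(p,pts).astype(int)],True,(0,0,255) if z==30 else (0,200,0),1)
cv2.imwrite('pics/w8.png',im)
```

```text
[622.71992422  45.93704824 181.96073582] [179.65097413  -0.78554588  98.3434069 ] 34.877172819610884 14.45
```

View pics/w8.png

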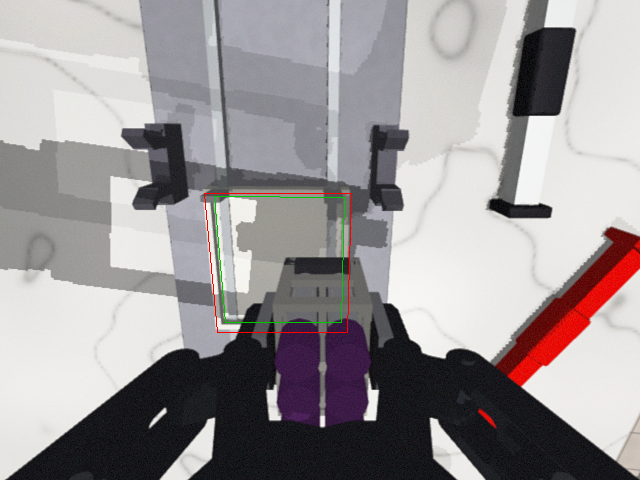

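Run:
```python
from h import *
p=snap('wrist');s=sense();print(s['tool_pos'],s['tcp_rot'],s['finger_gap'],s['time'])
th=np.radians(7.9);ex=np.array([np.cos(th),np.sin(th)]);ey=np.array([-ex[1],ex[0]]);TC=np.array([596,11.])
k=5
im=cv2.resize(p['color'][165:285,200:360],None,fx=k,fy=k)
for z,h in [(30,(59,64)),(20,(54,59))]:
  pts=np.array([[*(TC+a*h[0]*ex+b*h[1]*ey),z] for a,b in [(1,1),(-1,1),(-1,-1),(1,-1)]])
  cv2.polylines(im,[((proj(p,pts)-[200,165])*k).astype(int)],True,(0,0,255) if z==30 else (0,200,0),1)
cv2.imwrite('pics/w9.png',im)
```

```text
[622.55672388  43.52295561 181.86337264] [179.6836515   -0.69431351  98.28406591] 35.36136115824512 14.5
```

View pics/w9.png

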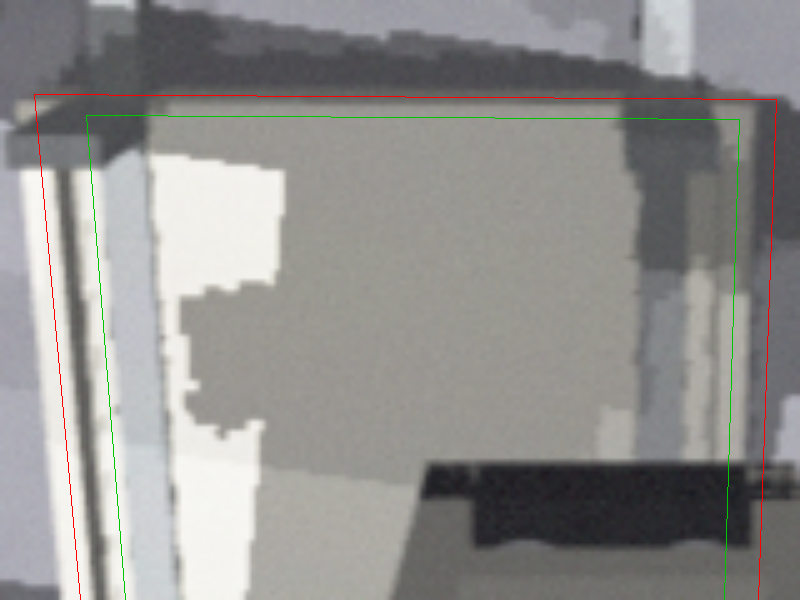

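Run:
```python
from h import *
p=snap('top')
f=lambda a,o,s:((a[0]+.5)/s-.5+o[0],(a[1]+.5)/s-.5+o[1])
L=np.array([ray(p,*f(a,(200,190),4),30)[:2] for a in [(422,140),(618,118),(636,297),(442,320)]])
print(L.round(0),L.mean(0))
L=np.array([ray(p,*f(a,(200,190),4),30)[:2] for a in [(618,118),(636,297)]])
print(L.mean(0)+64*np.array([-.137,.99]))
p=snap('side');print(sense()['tool_pos'])
cv2.imwrite('pics/s6.png',cv2.resize(p['color'][180:300,240:400],None,fx=5,fy=5))
```

```text
[[640.  81.]
 [656. -45.]
 [542. -58.]
 [524.  65.]] [590.51323105  10.56138618]
[590.2928565   11.63140179]
[622.52875479  40.85013311 181.91072808]
```

View pics/s6.png

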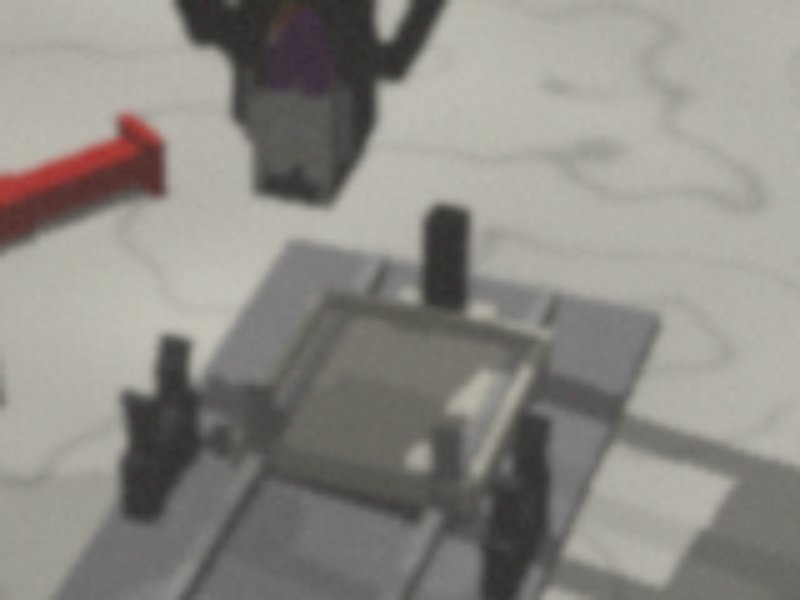

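>>> apply_moves(
  series=[
    [0, [-0.001, 0.003, -0.03], 0],
    [0, [-0.001, 0.003, -0.06], 0],
    [0, [-0.001, 0.003, -0.09], 0],
    [0, [-0.001, 0.003, -0.105], 0],
    [0, [-0.001, 0.003, -0.115], 0],
  ],
)

```text
time: 15.22
tool_pos: [621.4, 42.9, 66.4]
tcp_rot: [179.7, -0.6, 98.0]
ft_force: [1.0, 1.1, -1.9]
finger_gap: 35.2
```

>>> apply_moves(
  series=[
    [0, [0, 0, 0], 0],
    [0, [0, 0, -0.003], 0],
    [0, [0, 0, -0.005], 0],
    [0, [0, 0, -0.006], 0],
  ],
)

```text
time: 15.72
tool_pos: [621.7, 42.9, 60.8]
tcp_rot: [179.7, -0.6, 98.0]
ft_force: [1.2, 0.1, -1.6]
finger_gap: 34.9
```

Run:
```python
from h import *
s=sense();print(s['tool_pos'],s['tcp_rot'],s['ft_force'],s['finger_gap'],s['time'])
p=snap('side')
cv2.imwrite('pics/s7.png',cv2.resize(p['color'][180:300,240:400],None,fx=5,fy=5))
p=snap('wrist','w10.png')
```

```text
[621.70354127  42.94752935  60.79826235] [179.67843393  -0.63778872  98.04135839] [ 1.17277241  0.0659228  -1.63336872] 34.921766039795735 15.725
```

View pics/s7.png

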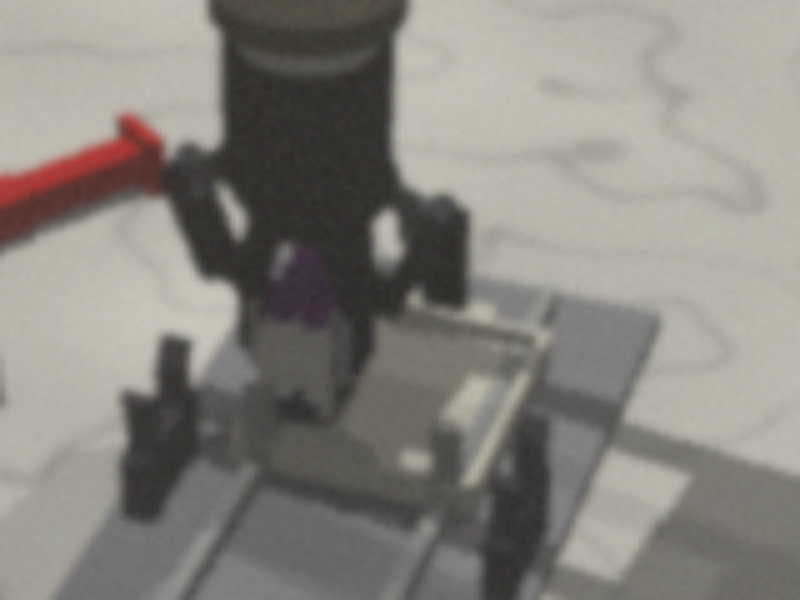

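View pics/w10.png

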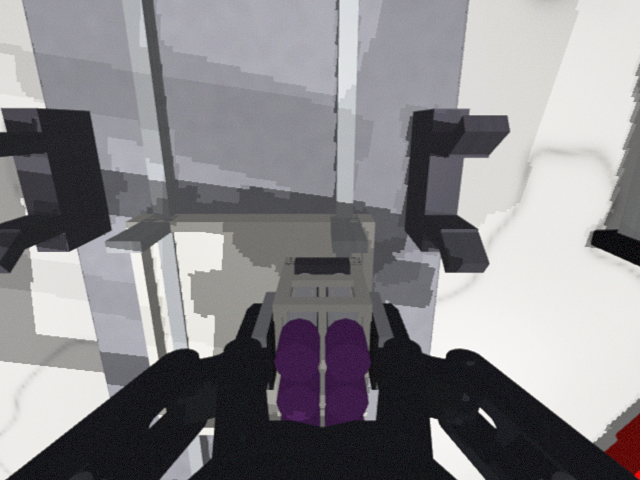

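Run:
```python
from h import *
p=snap('wrist')
th=np.radians(7.9);ex=np.array([np.cos(th),np.sin(th)]);ey=np.array([-ex[1],ex[0]]);TC=np.array([594,10])
def loc(u,v,z): d=ray(p,u,v,z)[:2]-TC; return [round(d@ex,1),round(d@ey,1)]
print('foot',loc(291,258,31),loc(352,258,31))
print('rim outer +y',loc(250,214,30),'left outer',loc(140,250,30),'inner', loc(157,250,30),'right',loc(376,222,30))
print(sense()['tool_pos'])
```

```text
foot [np.float64(17.2), np.float64(46.1)] [np.float64(46.7), np.float64(46.1)]
rim outer +y [np.float64(-1.5), np.float64(67.6)] left outer [np.float64(-55.3), np.float64(49.8)] inner [np.float64(-47.2), np.float64(49.8)] right [np.float64(57.6), np.float64(63.8)]
[621.50561689  42.96926096  60.57371045]
```

>>> apply_moves(
  series=[
    [0, [-0.001, 0.004, 0], 0],
    [0, [-0.001, 0.008, -0.002], 0],
    [0, [-0.001, 0.008, -0.006], 0],
    [0, [-0.001, 0.008, -0.008], 0],
    [0, [-0.001, 0.008, -0.009], 0],
  ],
)

```text
time: 16.5
tool_pos: [620.3, 50.9, 51.2]
tcp_rot: [179.7, -0.6, 98.0]
ft_force: [-0.0, 0.2, -2.1]
finger_gap: 35.4
```

>>> apply_moves(
  series=[
    [0, [0, 0, -0.001], 0],
    [0, [0, 0, -0.002], 0],
    [0, [0, 0, -0.002], 0],
  ],
)

```text
time: 16.88
tool_pos: [620.5, 50.8, 50.5]
tcp_rot: [179.7, -0.6, 98.0]
ft_force: [-5.4, -1.4, 7.1]
finger_gap: 35.1
```

>>> apply_moves(
  series=[
    [0.6, [0, 0, 0], 0],
    [0.6, [0, 0, 0], 0],
    [0.6, [0, 0, 0], 0],
    [0.6, [0, 0, 0.02], 0],
    [0.6, [0, 0, 0.05], 0],
  ],
)

```text
time: 17.5
tool_pos: [619.7, 50.8, 101.0]
tcp_rot: [179.8, -0.7, 98.0]
ft_force: [0.1, -0.5, -0.3]
finger_gap: 51.1
```

>>> apply_moves(
  series=[
    [0.8, [0, -0.01, 0.05], 0],
    [0.8, [-0.02, -0.06, 0.1], 0],
    [0.8, [-0.05, -0.11, 0.1], 0],
    [0.8, [-0.08, -0.16, 0.1], 0],
    [0.8, [-0.11, -0.21, 0.1], -0.1],
  ],
)

```text
time: 18.12
tool_pos: [509.0, -160.9, 203.1]
tcp_rot: [179.7, -0.6, 92.2]
ft_force: [0.1, -0.4, -0.4]
finger_gap: 68.6
```

Run:
```python
from h import *
s=sense();print(s['tool_pos'],s['tcp_rot'],s['ft_force'],s['finger_gap'],s['time'])
p=snap('top')
cv2.imwrite('pics/c4.png',cv2.resize(p['color'][200:300,280:440],None,fx=5,fy=5))
p=snap('wrist','w11.png')
```

```text
[ 509.03724663 -160.93055178  203.13324929] [179.69434196  -0.57816061  92.21036466] [ 0.10335372 -0.40851566 -0.39894092] 68.6464628318652 18.125
```

View pics/c4.png

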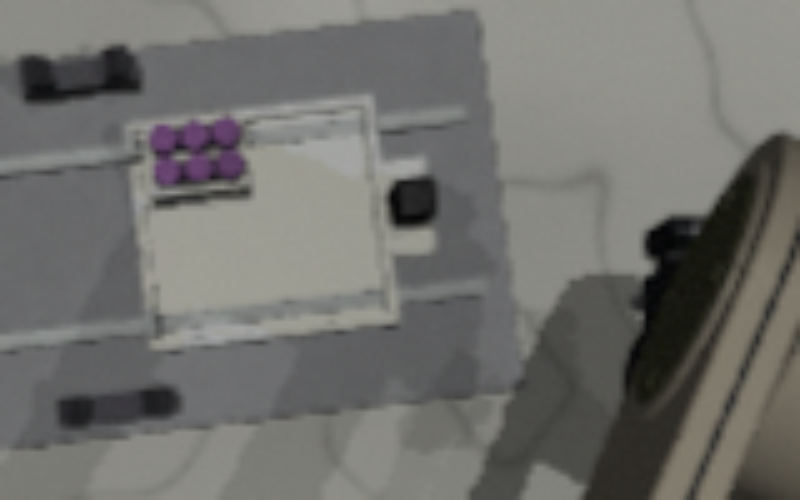

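View pics/w11.png

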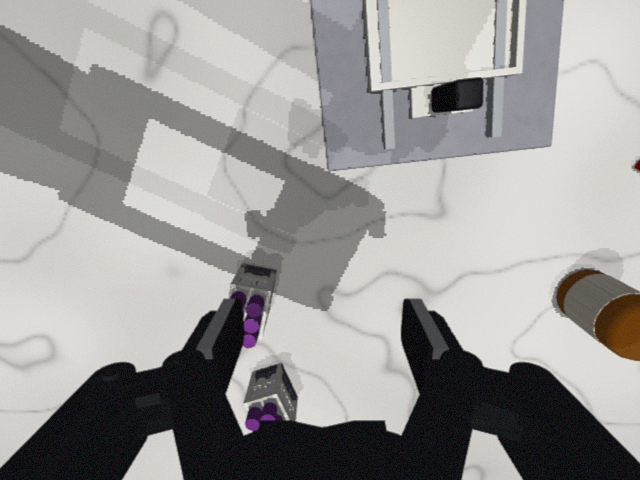

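>>> apply_moves(
  series=[
    [0.8, [-0.02, -0.03, 0], -0.08],
    [0.8, [-0.04, -0.06, 0], -0.16],
    [0.8, [-0.066, -0.092, 0], -0.24],
    [0.8, [-0.066, -0.092, -0.02], -0.24],
    [0.8, [-0.066, -0.092, -0.02], -0.24],
  ],
)

```text
time: 18.85
tool_pos: [441.0, -255.3, 182.5]
tcp_rot: [179.9, -0.6, 78.1]
ft_force: [-0.2, 0.1, -0.2]
finger_gap: 68.0
```

Run:
```python
from h import *
for i in range(3): p=snap('wrist','w12.png')
s=sense();print(s['tool_pos'],s['tcp_rot'],s['time'])
t=snap('top')
f=lambda a,o,s:((a[0]+.5)/s-.5+o[0],(a[1]+.5)/s-.5+o[1])
caps(t,[f(a,(280,200),5) for a in [(163,138),(195,135),(226,130),(231,163),(198,167),(168,171)]],90)
```

```text
[ 442.35192565 -255.50636356  184.04276764] [179.71705366  -0.48847341  78.17555057] 19.0
rack [620.5  43.9] len 31.4 yaw 8.3
```

View pics/w12.png

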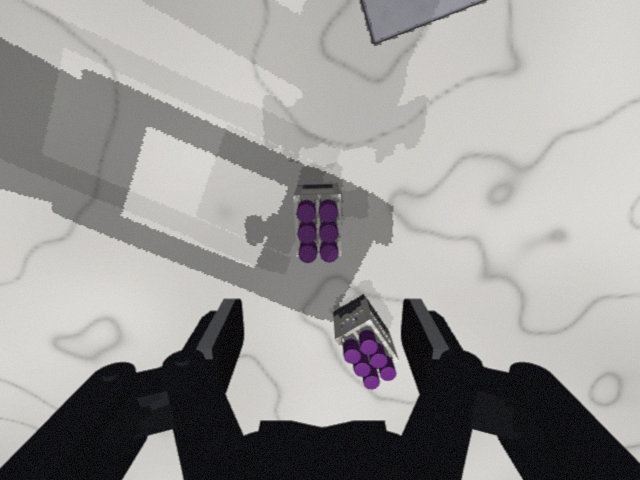

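Run:
```python
from h import *
p=snap('wrist')
s=sense();print(s['tool_pos'],s['tcp_rot'],s['time'])
caps(p,[(306,211),(329,211),(307,232),(329,232),(308,253),(330,252)])
caps(p,[(352,355),(368,345),(362,369),(378,360),(372,382),(388,373)])
```

```text
[ 442.39510691 -255.58778331  183.95704871] [179.70769784  -0.47811171  78.17744834] 19.1
rack [ 441.8 -250.8] len 31.6 yaw -9.4
rack [ 459.8 -369.8] len 32.9 yaw 20.2
```

>>> apply_moves(
  series=[
    [0.8, [0, 0.004, -0.05], 0.03],
    [0.8, [0, 0.004, -0.09], 0.03],
    [0.8, [0, 0.004, -0.12], 0.03],
    [0.8, [0, 0.004, -0.145], 0.03],
    [0.8, [0, 0.004, -0.155], 0.03],
  ],
)

```text
time: 19.73
tool_pos: [442.0, -250.8, 27.8]
tcp_rot: [179.8, -0.5, 79.9]
ft_force: [-0.8, 0.0, -0.2]
finger_gap: 68.4
```

>>> apply_moves(
  series=[
    [0, [0, 0, 0], 0],
    [0, [0, 0, 0], 0],
    [0, [0, 0, 0], 0],
    [0, [0, 0, 0], 0],
    [0, [0, 0, 0], 0],
  ],
)

```text
time: 20.35
tool_pos: [442.9, -251.4, 29.2]
tcp_rot: [179.7, -0.5, 79.9]
ft_force: [-0.3, 1.3, 7.1]
finger_gap: 35.5
```

>>> apply_moves(
  series=[
    [0, [0, 0, 0.04], 0],
    [0, [0, 0, 0.08], 0],
    [0, [0, 0, 0.12], 0],
    [0, [0.02, 0.03, 0.14], 0.1],
    [0, [0.04, 0.06, 0.15], 0.2],
  ],
)

```text
time: 20.98
tool_pos: [483.9, -191.4, 181.1]
tcp_rot: [179.5, -0.4, 91.5]
ft_force: [0.8, 0.3, -2.5]
finger_gap: 35.0
```

>>> apply_moves(
  series=[
    [0, [0.016, 0.05, 0], 0.05],
    [0, [0.032, 0.1, 0], 0.11],
    [0, [0.048, 0.15, 0], 0.11],
    [0, [0.064, 0.2, 0], 0.11],
    [0, [0.073, 0.226, 0], 0.11],
  ],
)

```text
time: 21.6
tool_pos: [557.0, 37.3, 181.0]
tcp_rot: [179.6, -0.4, 97.9]
ft_force: [0.0, -0.8, -2.5]
finger_gap: 35.3
```

>>> apply_moves(
  series=[
    [0, [0, 0, -0.03], 0],
    [0, [0, 0, -0.06], 0],
    [0, [0, 0, -0.09], 0],
    [0, [0, 0, -0.11], 0],
    [0, [0, 0, -0.12], 0],
  ],
)

```text
time: 22.22
tool_pos: [556.2, 37.2, 59.7]
tcp_rot: [179.7, -0.4, 97.9]
ft_force: [0.1, 0.4, -1.9]
finger_gap: 34.9
```

Run:
```python
from h import *
for i in range(3): p=snap('wrist','w13.png')
s=sense();print(s['tool_pos'],s['tcp_rot'],s['ft_force'],s['finger_gap'],s['time'])
```

```text
[557.1290385   37.16348547  61.19797636] [179.55871695  -0.43090418  97.91498782] [-0.55426872  0.89078175 -1.50272402] 35.368107806028846 22.375
```

View pics/w13.png

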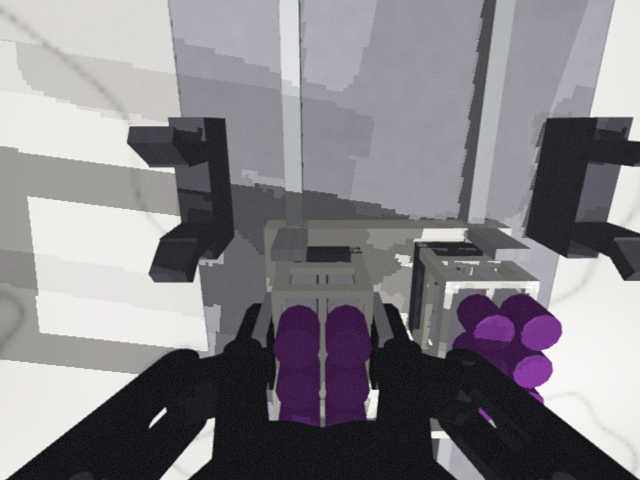

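>>> apply_moves(
  series=[
    [0, [0.002, 0, 0], 0],
    [0, [0.002, 0, -0.003], 0],
    [0, [0.002, 0, -0.006], 0],
    [0, [0.002, 0, -0.009], 0],
    [0, [0.002, 0, -0.01], 0],
  ],
)

```text
time: 23.0
tool_pos: [558.8, 37.2, 50.7]
tcp_rot: [179.6, -0.4, 97.9]
ft_force: [0.2, -0.3, -1.7]
finger_gap: 35.0
```

>>> apply_moves(
  series=[
    [0, [0, 0, -0.001], 0],
    [0, [0, 0, -0.002], 0],
    [0, [0, 0, -0.002], 0],
  ],
)

```text
time: 23.38
tool_pos: [558.9, 37.2, 49.2]
tcp_rot: [179.6, -0.4, 97.9]
ft_force: [-2.8, -0.2, 4.6]
finger_gap: 35.1
```

>>> apply_moves(
  series=[
    [0.55, [0, 0, 0], 0],
    [0.55, [0, 0, 0], 0],
    [0.55, [0, 0, 0], 0],
    [0.55, [0, 0, 0.02], 0],
    [0.55, [0, 0, 0.05], 0],
  ],
)

```text
time: 24.0
tool_pos: [558.3, 37.2, 99.9]
tcp_rot: [179.7, -0.5, 97.9]
ft_force: [0.7, 0.4, 0.5]
finger_gap: 46.7
```

>>> apply_moves(
  series=[
    [0.8, [0, -0.0, 0.06], 0],
    [0.8, [-0.01, -0.06, 0.1], 0.05],
    [0.8, [-0.03, -0.12, 0.1], 0.1],
    [0.8, [-0.05, -0.18, 0.1], 0.15],
    [0.8, [-0.07, -0.24, 0.1], 0.2],
  ],
)

```text
time: 24.62
tool_pos: [491.5, -194.3, 202.2]
tcp_rot: [179.6, -0.3, 109.5]
ft_force: [-0.5, -0.3, 0.2]
finger_gap: 68.4
```

Run:
```python
from h import *
s=sense();print(s['tool_pos'],s['tcp_rot'],s['ft_force'],s['finger_gap'],s['time'])
p=snap('top','t2.png')
cv2.imwrite('pics/c5.png',cv2.resize(p['color'][200:300,280:440],None,fx=5,fy=5))
p=snap('wrist','w14.png')
for d in spotter.search_frame(p,'rack1'): print(round(d['p'],2),toW(p,d['xyz']).round(0))
```

```text
[ 491.51273162 -194.29282874  202.21276623] [179.55268084  -0.32088115 109.49682002] [-0.46013208 -0.27301967  0.2420496 ] 68.4200719341834 24.625
0.74 [ 468. -367.   45.]
0.6 [630.  16.  30.]
```

View pics/c5.png

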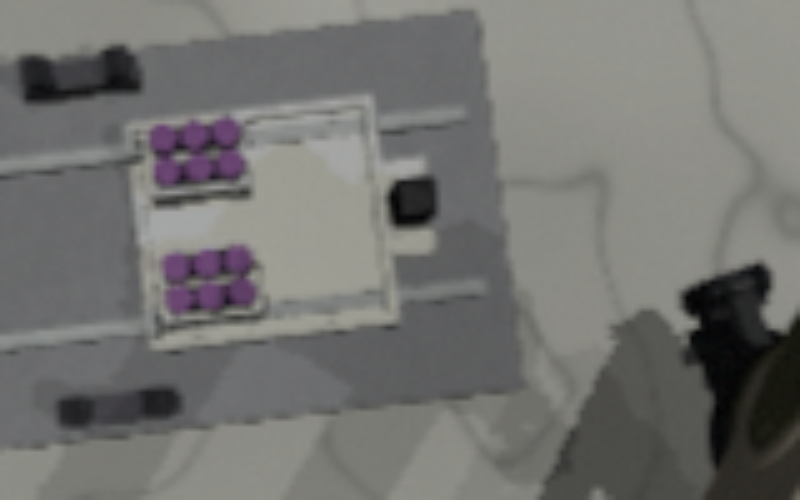

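View pics/w14.png

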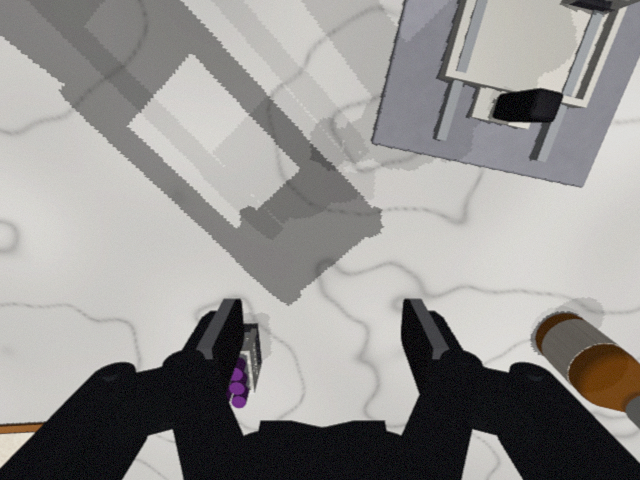

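>>> apply_moves(
  series=[
    [0.8, [-0.01, -0.05, 0], 0],
    [0.8, [-0.02, -0.1, 0], 0],
    [0.8, [-0.03, -0.15, -0.01], 0.01],
    [0.8, [-0.0315, -0.177, -0.018], 0.01],
    [0.8, [-0.0315, -0.177, -0.018], 0.01],
  ],
)

```text
time: 25.4
tool_pos: [459.7, -372.8, 183.6]
tcp_rot: [179.6, -0.4, 109.6]
ft_force: [0.6, 0.9, -0.1]
finger_gap: 68.5
```

Run:
```python
from h import *
for i in range(3): p=snap('wrist','w15.png')
s=sense();print(s['tool_pos'],s['tcp_rot'],s['time'])
```

```text
[ 460.49402357 -371.09472847  184.38502863] [179.57269432  -0.33920595 109.72226168] 25.55
```

View pics/w15.png

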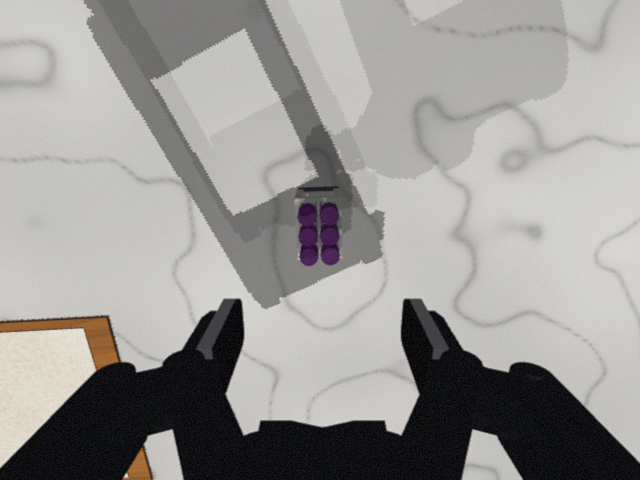

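>>> apply_moves(
  series=[
    [0.8, [0, 0.001, -0.05], 0.03],
    [0.8, [0, 0.001, -0.09], 0.03],
    [0.8, [0, 0.001, -0.12], 0.03],
    [0.8, [0, 0.001, -0.145], 0.03],
    [0.8, [0, 0.001, -0.155], 0.03],
  ],
)

```text
time: 26.18
tool_pos: [460.5, -368.1, 28.3]
tcp_rot: [179.6, -0.5, 111.5]
ft_force: [-0.2, -0.5, 0.1]
finger_gap: 68.2
```

>>> apply_moves(
  series=[
    [0, [0, 0, 0], 0],
    [0, [0, 0, 0], 0],
    [0, [0, 0, 0], 0],
    [0, [0, 0, 0], 0],
    [0, [0, 0, 0], 0],
  ],
)

```text
time: 26.8
tool_pos: [461.5, -368.8, 30.0]
tcp_rot: [179.5, -0.3, 111.5]
ft_force: [0.5, 1.5, 6.8]
finger_gap: 34.8
```

>>> apply_moves(
  series=[
    [0, [0, 0, 0.04], 0],
    [0, [0, 0, 0.08], 0],
    [0, [0, 0, 0.12], 0],
    [0, [0.02, 0.04, 0.14], -0.1],
    [0, [0.04, 0.09, 0.15], -0.2],
  ],
)

```text
time: 27.42
tool_pos: [502.3, -279.1, 182.0]
tcp_rot: [179.4, -0.2, 99.7]
ft_force: [0.5, 0.2, -2.6]
finger_gap: 35.0
```

>>> apply_moves(
  series=[
    [0, [0.013, 0.05, 0], -0.03],
    [0, [0.026, 0.1, 0], -0.03],
    [0, [0.039, 0.15, 0], -0.03],
    [0, [0.052, 0.205, 0], -0.03],
    [0, [0.065, 0.257, 0], -0.03],
  ],
)

```text
time: 28.05
tool_pos: [567.4, -20.4, 182.1]
tcp_rot: [179.4, -0.2, 98.0]
ft_force: [-0.5, -1.1, -2.9]
finger_gap: 35.6
```

>>> apply_moves(
  series=[
    [0, [0, 0, -0.03], 0],
    [0, [0, 0, -0.06], 0],
    [0, [0, 0, -0.09], 0],
    [0, [0, 0, -0.11], 0],
    [0, [0, 0, -0.118], 0],
  ],
)

```text
time: 28.68
tool_pos: [566.5, -20.3, 62.8]
tcp_rot: [179.5, -0.2, 98.0]
ft_force: [0.5, -0.0, -2.3]
finger_gap: 35.4
```

Run:
```python
from h import *
for i in range(3): p=snap('wrist','w16.png')
s=sense();print(s['tool_pos'],s['tcp_rot'],s['ft_force'],s['finger_gap'],s['time'])
p=snap('side')
cv2.imwrite('pics/s8.png',cv2.resize(p['color'][180:300,240:400],None,fx=5,fy=5))
```

```text
[567.6882307  -20.51563165  64.59134757] [179.36860333  -0.20347605  98.00351924] [-0.02701924  0.30011698 -1.8208254 ] 35.32835683539118 28.825
```

View pics/w16.png

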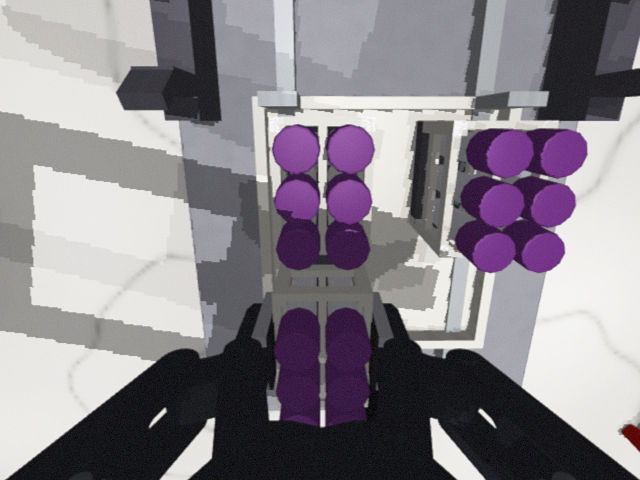

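View pics/s8.png

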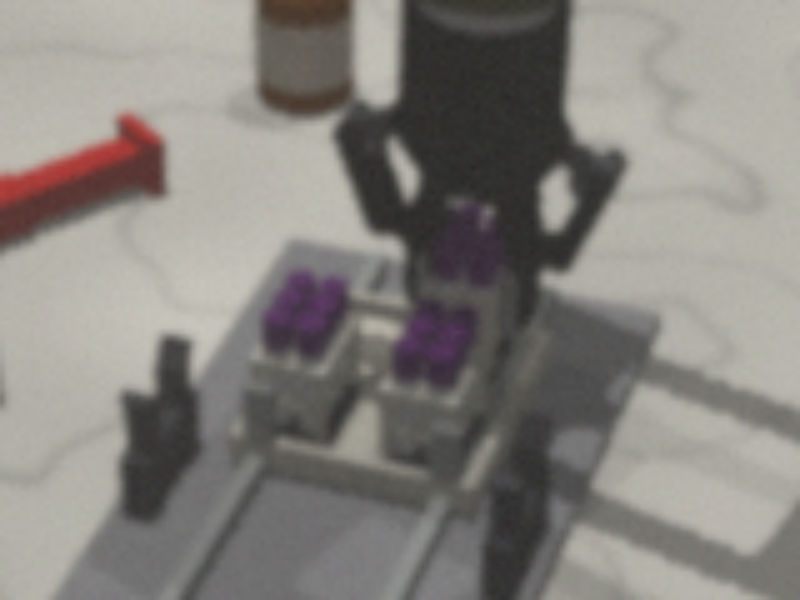

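>>> apply_moves(
  series=[
    [0, [0, 0, -0.004], 0],
    [0, [0, 0, -0.008], 0],
    [0, [0, 0, -0.011], 0],
    [0, [0, 0, -0.013], 0],
    [0, [0, 0, -0.013], 0],
  ],
)

```text
time: 29.5
tool_pos: [567.9, -20.5, 51.9]
tcp_rot: [179.3, -0.2, 98.0]
ft_force: [-0.6, -0.7, -2.8]
finger_gap: 34.8
```

>>> apply_moves(
  series=[
    [0, [0, 0, -0.001], 0],
    [0, [0, 0, -0.002], 0],
    [0, [0, 0, -0.002], 0],
  ],
)

```text
time: 29.88
tool_pos: [568.0, -20.5, 50.0]
tcp_rot: [179.3, -0.2, 98.0]
ft_force: [-0.6, -0.0, 0.8]
finger_gap: 35.1
```

>>> apply_moves(
  series=[
    [0, [0, 0, -0.001], 0],
    [0, [0, 0, -0.001], 0],
  ],
)

```text
time: 30.12
tool_pos: [568.1, -20.6, 50.0]
tcp_rot: [179.3, -0.2, 98.0]
ft_force: [-4.3, 0.1, 8.2]
finger_gap: 35.1
```

>>> apply_moves(
  series=[
    [0.6, [0, 0, 0], 0],
    [0.6, [0, 0, 0], 0],
    [0.6, [0, 0, 0], 0],
    [0.6, [0, 0, 0.02], 0],
    [0.6, [0, 0, 0.05], 0],
  ],
)

```text
time: 30.75
tool_pos: [567.4, -20.5, 100.6]
tcp_rot: [179.4, -0.2, 98.0]
ft_force: [0.4, 0.7, 0.5]
finger_gap: 51.5
```

>>> apply_moves(
  series=[
    [0.6, [0, 0, 0.06], 0],
    [0.6, [0.01, -0.05, 0.1], 0],
    [0.6, [0.03, -0.1, 0.1], 0],
    [0.6, [0.038, -0.15, 0.1], 0],
    [0.6, [0.038, -0.15, 0.1], 0],
  ],
)

```text
time: 31.38
tool_pos: [605.7, -174.3, 202.2]
tcp_rot: [179.4, -0.1, 97.8]
ft_force: [0.0, 0.2, -0.2]
finger_gap: 51.4
```

Run:
```python
from h import *
for i in range(2): p=snap('wrist','w17.png')
s=sense();print(s['tool_pos'],s['tcp_rot'],s['ft_force'],s['finger_gap'],s['time'])
p=snap('side','s9f.png')
for q in ['rack1']:
  for d in spotter.search_frame(p,'rack1'): print(round(d['p'],2),toW(p,d['xyz']).round(0))
cv2.imwrite('pics/s9.png',cv2.resize(p['color'][180:300,240:400],None,fx=5,fy=5))
```

```text
[ 605.44165292 -170.83296161  201.62136656] [179.38854564  -0.22022933  97.93517451] [ 0.80653017  0.23126868 -0.02268238] 51.24274064695619 31.475
0.85 [553.  54.  68.]
0.68 [616.  62.  66.]
0.65 [553. -21.  76.]
```

View pics/w17.png

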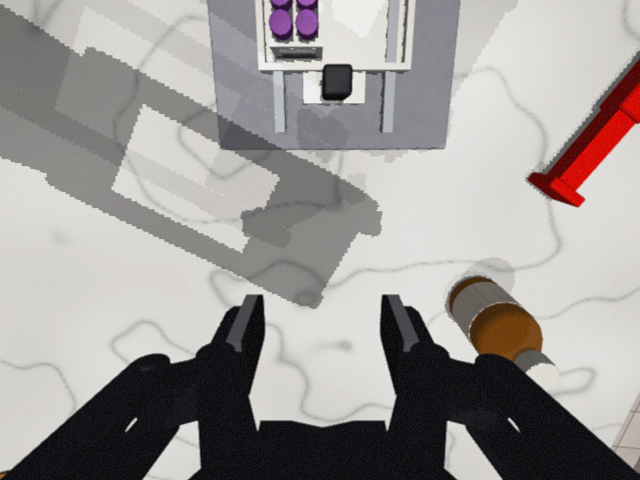

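View pics/s9.png

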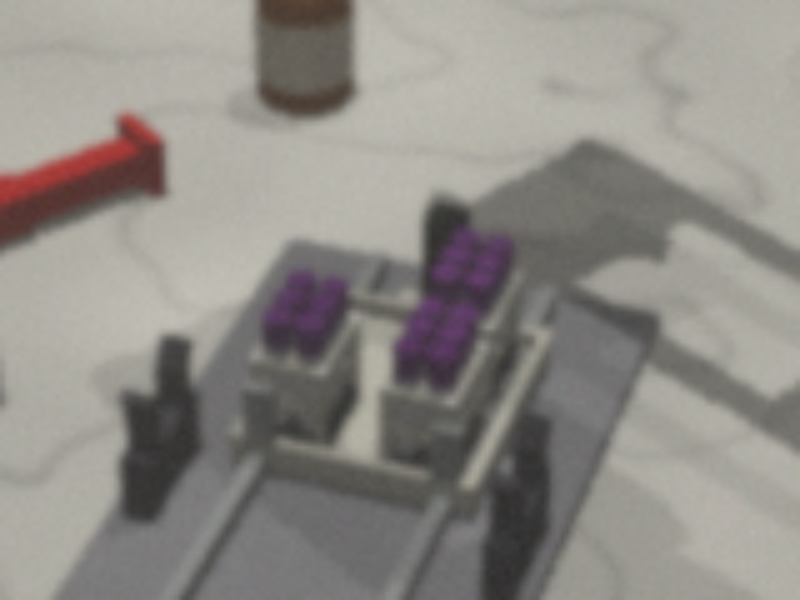

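Run:
```python
from h import *
p=snap('wrist');s=sense();print(s['tool_pos'])
cv2.imwrite('pics/w18.png',cv2.resize(p['color'][0:120,220:440],None,fx=3.6,fy=3.6))
print(ray(p,338,82,78))
t=snap('top')
cv2.imwrite('pics/c6.png',cv2.resize(t['color'][200:300,280:440],None,fx=5,fy=5))
```

```text
[ 605.40790549 -169.26517501  201.11579327]
[602.91053316 -64.65660756  78.        ]
```

View pics/w18.png

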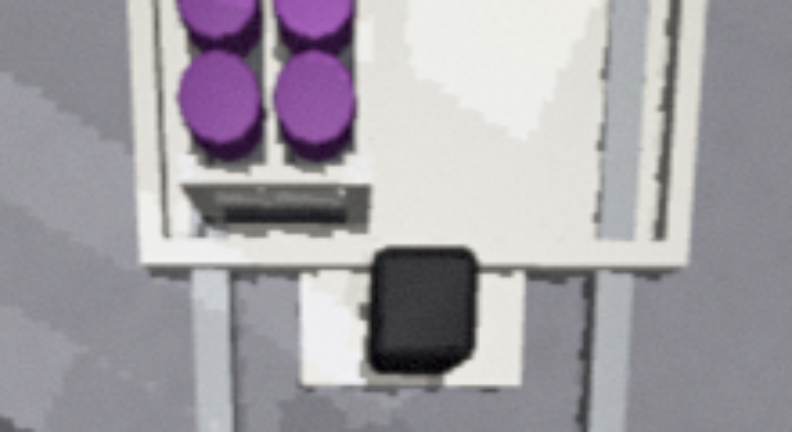

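View pics/c6.png

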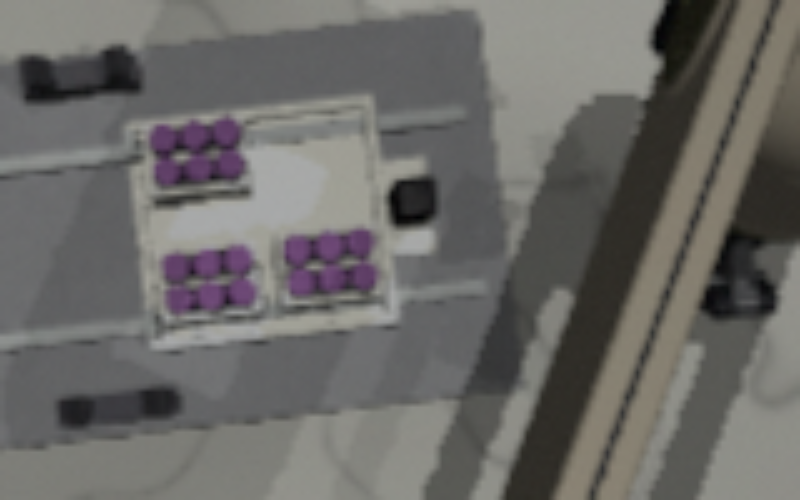

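>>> apply_moves(
  series=[
    [0.6, [-0.002, 0.05, 0], 0],
    [0.6, [-0.002, 0.1, -0.02], 0],
    [0.6, [-0.002, 0.103, -0.06], 0],
    [0.6, [-0.002, 0.103, -0.08], 0],
    [0.6, [-0.002, 0.103, -0.08], 0],
  ],
)

```text
time: 32.3
tool_pos: [602.0, -65.9, 119.2]
tcp_rot: [179.6, -0.3, 98.1]
ft_force: [-0.2, -0.6, 0.8]
finger_gap: 51.4
```

Run:
```python
from h import *
for i in range(2): p=snap('wrist','w19.png')
s=sense();print(s['tool_pos'],s['tcp_rot'])
```

```text
[604.02578747 -66.78111652 122.18523319] [179.3546208   -0.19550253  98.0614148 ]
```

View pics/w19.png

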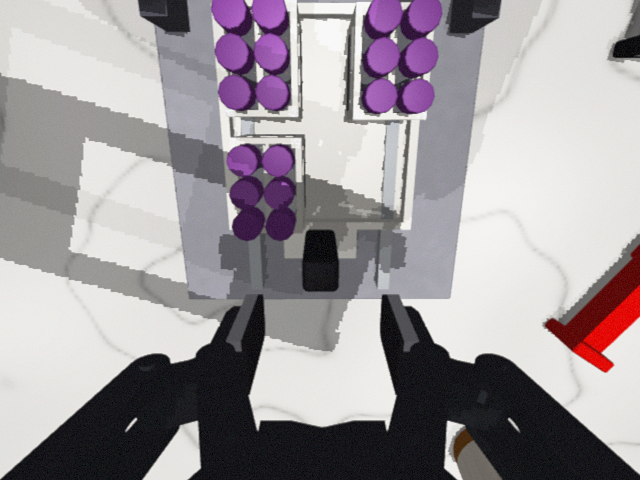

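>>> apply_moves(
  series=[
    [0.6, [0, 0, -0.03], 0],
    [0.6, [0, 0, -0.05], 0],
    [0.6, [0, 0, -0.066], 0],
    [0.6, [0, 0, -0.066], 0],
  ],
)

```text
time: 32.9
tool_pos: [603.0, -66.7, 54.7]
tcp_rot: [179.5, -0.2, 98.0]
ft_force: [-0.1, -1.0, 0.7]
finger_gap: 50.6
```

>>> apply_moves(
  series=[
    [0, [0, 0, 0], 0],
    [0, [0, 0, 0], 0],
    [0, [0, 0, 0], 0],
    [0, [0, 0, 0], 0],
    [0, [0, 0, 0], 0],
  ],
)

```text
time: 33.52
tool_pos: [602.8, -67.0, 55.8]
tcp_rot: [179.5, -0.2, 98.0]
ft_force: [-5.0, -1.3, 5.5]
finger_gap: 19.0
```

>>> apply_moves(
  series=[
    [0, [-0.001, 0.006, 0], 0],
    [0, [-0.002, 0.016, 0], 0],
    [0, [-0.0038, 0.028, 0], 0],
    [0, [-0.0055, 0.04, 0], 0],
    [0, [-0.007, 0.05, 0], 0],
  ],
)

```text
time: 34.15
tool_pos: [595.6, -15.9, 55.8]
tcp_rot: [179.5, -0.2, 98.1]
ft_force: [0.3, -3.2, -1.1]
finger_gap: 19.3
```

>>> apply_moves(
  series=[
    [0, [-0.0015, 0.012, 0], 0],
    [0, [-0.003, 0.024, 0], 0],
    [0, [-0.005, 0.036, 0], 0],
    [0, [-0.0066, 0.048, 0], 0],
    [0, [-0.008, 0.06, 0], 0],
  ],
)

```text
time: 34.78
tool_pos: [587.1, 44.9, 55.8]
tcp_rot: [179.6, -0.2, 98.1]
ft_force: [-6.2, -3.7, 2.1]
finger_gap: 19.1
```

>>> apply_moves(
  series=[
    [0, [-0.0015, 0.012, 0], 0],
    [0, [-0.003, 0.024, 0], 0],
    [0, [-0.005, 0.036, 0], 0],
    [0, [-0.0066, 0.048, 0], 0],
    [0, [-0.008, 0.06, 0], 0],
  ],
)

```text
time: 35.4
tool_pos: [578.7, 105.7, 55.8]
tcp_rot: [179.6, -0.2, 98.1]
ft_force: [-5.8, -3.4, 4.3]
finger_gap: 19.1
```

>>> apply_moves(
  series=[
    [0, [-0.001, 0.008, 0], 0],
    [0, [-0.002, 0.016, 0], 0],
    [0, [-0.003, 0.022, 0], 0],
    [0, [-0.004, 0.027, 0], 0],
    [0, [-0.0042, 0.03, 0], 0],
  ],
)

```text
time: 36.02
tool_pos: [574.4, 136.0, 55.8]
tcp_rot: [179.6, -0.2, 98.1]
ft_force: [-3.5, -3.1, 1.2]
finger_gap: 19.1
```

>>> apply_moves(
  series=[
    [0, [-0.0005, 0.003, 0], 0],
    [0, [-0.001, 0.006, 0], 0],
    [0, [-0.001, 0.008, 0], 0],
  ],
)

```text
time: 36.4
tool_pos: [573.4, 143.1, 55.8]
tcp_rot: [179.7, -0.1, 98.1]
ft_force: [-4.0, -13.1, 2.2]
finger_gap: 19.4
```

>>> apply_moves(
  series=[
    [0, [0, 0.002, 0], 0],
    [0, [0, 0.003, 0], 0],
  ],
)

```text
time: 36.65
tool_pos: [573.4, 143.1, 55.8]
tcp_rot: [179.7, 0.1, 98.0]
ft_force: [-5.5, -21.8, 5.6]
finger_gap: 19.1
```

Run:
```python
from h import *
p=snap('wrist','w20.png');t=snap('top')
s=sense();print(s['tool_pos'],s['ft_force'],s['time'])
cv2.imwrite('pics/c7.png',cv2.resize(t['color'][190:310,210:400],None,fx=4.2,fy=4.2))
p=snap('side');cv2.imwrite('pics/s10.png',cv2.resize(p['color'][210:360,200:400],None,fx=4,fy=4))
```

```text
[573.41276089 143.06902116  55.79546505] [ -4.76656236 -18.03611599   3.39229826] 36.75
```

View pics/w20.png

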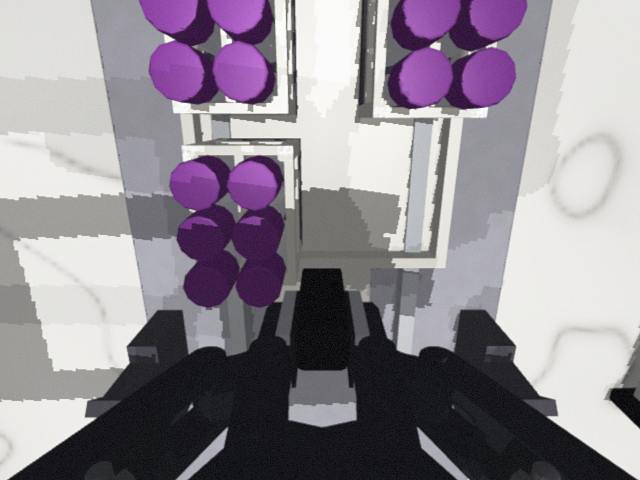

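View pics/s10.png

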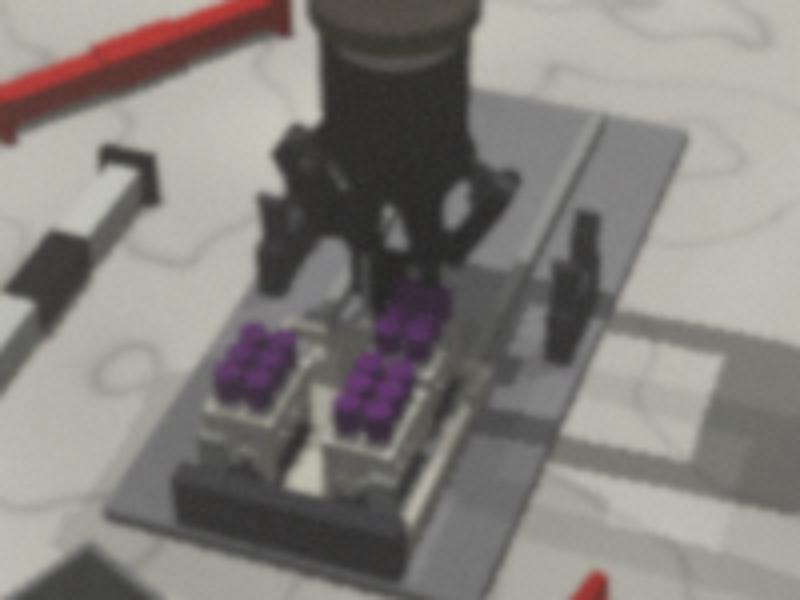

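>>> apply_moves(
  series=[
    [0.5, [0, 0, 0], 0],
    [0.5, [0, 0, 0], 0],
    [0.5, [0, 0, 0], 0],
    [0.5, [0, 0, 0.02], 0],
    [0.5, [0, 0, 0.05], 0],
  ],
)

```text
time: 37.42
tool_pos: [572.9, 143.3, 106.6]
tcp_rot: [179.8, 0.1, 98.0]
ft_force: [1.1, 0.3, 0.4]
finger_gap: 42.6
```

>>> apply_moves(
  series=[
    [0.6, [0, 0, 0.06], 0],
    [0.6, [0.0, 0, 0.12], 0],
    [0.7, [0.05, 0.0, 0.15], 0],
    [0.7, [0.1, 0.02, 0.15], 0],
    [0.7, [0.15, 0.035, 0.15], 0],
  ],
)

```text
time: 38.05
tool_pos: [724.7, 179.2, 260.2]
tcp_rot: [179.6, 0.1, 98.1]
ft_force: [-0.6, 0.5, 0.3]
finger_gap: 59.9
```

Run:
```python
from h import *
t=snap('top')
s=sense();print(s['tool_pos'],s['tcp_rot'],s['time'])
cv2.imwrite('pics/c8.png',cv2.resize(t['color'][190:310,210:400],None,fx=4.2,fy=4.2))
```

```text
[728.43139631 180.3741916  253.4292642 ] [1.79820561e+02 5.56826181e-02 9.80724418e+01] 38.1
```

View pics/c8.png

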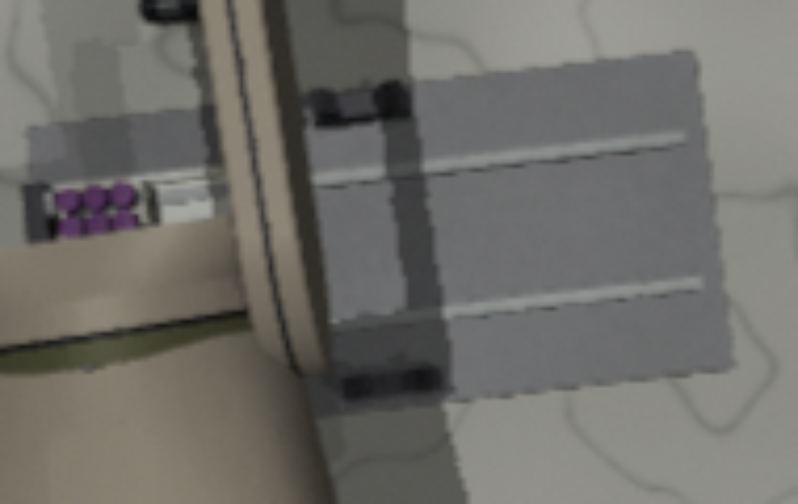

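>>> apply_moves(
  series=[
    [0.7, [0.045, 0.012, 0], 0],
    [0.7, [0.045, 0.012, -0.05], 0],
    [0.7, [0.045, 0.012, -0.1], 0],
    [0.7, [0.045, 0.012, -0.12], 0],
    [0.7, [0.045, 0.012, -0.12], 0],
  ],
)

```text
time: 38.72
tool_pos: [772.4, 192.3, 132.7]
tcp_rot: [180.0, 0.1, 98.1]
ft_force: [-0.6, -0.7, 1.1]
finger_gap: 59.7
```

Run:
```python
from h import *
for i in range(3): p=snap('wrist','w21.png')
s=sense();print(s['tool_pos'],s['tcp_rot'],s['time'])
```

```text
[775.12866545 192.71290711 138.01082442] [1.79500268e+02 4.15441942e-02 9.80736411e+01] 38.875
```

View pics/w21.png

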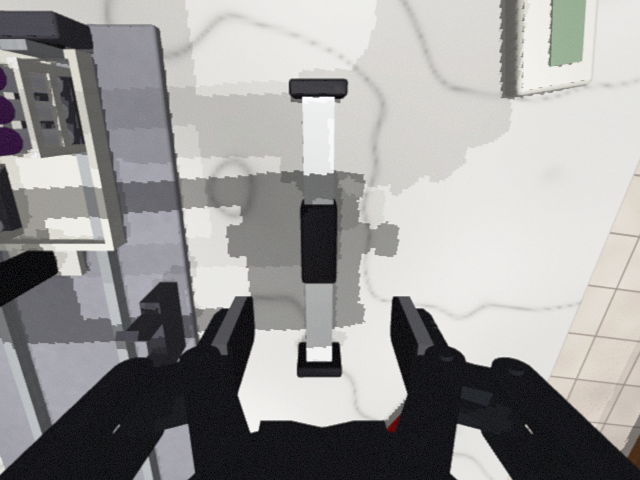

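>>> apply_moves(
  series=[
    [0.7, [-0.002, 0, -0.05], 0],
    [0.7, [-0.002, 0, -0.09], 0],
    [0.7, [-0.002, 0, -0.11], 0],
    [0.7, [-0.002, 0, -0.12], 0],
    [0.7, [-0.002, 0, -0.12], 0],
  ],
)

```text
time: 39.5
tool_pos: [773.8, 192.8, 19.2]
tcp_rot: [179.4, 0.0, 98.1]
ft_force: [0.0, 0.0, 0.5]
finger_gap: 59.4
```

>>> apply_moves(
  series=[
    [0, [0, 0, 0], 0],
    [0, [0, 0, 0], 0],
    [0, [0, 0, 0], 0],
    [0, [0, 0, 0], 0],
    [0, [0, 0, 0], 0],
  ],
  grip_force=90,
)

```text
time: 40.12
tool_pos: [775.4, 193.1, 22.0]
tcp_rot: [179.2, 0.0, 98.1]
ft_force: [-0.5, -0.7, 6.3]
finger_gap: 23.9
```

>>> apply_moves(
  series=[
    [0.45, [0, 0, 0], 0],
    [0.45, [0, 0, 0], 0],
    [0.45, [0, 0, -0.005], 0],
    [0.45, [0, 0, -0.007], 0],
    [0.45, [0, 0, -0.007], 0],
  ],
)

```text
time: 40.75
tool_pos: [774.8, 193.0, 14.0]
tcp_rot: [179.3, 0.0, 98.1]
ft_force: [-0.1, -0.4, 0.1]
finger_gap: 38.5
```

>>> apply_moves(
  series=[
    [0, [0, 0, 0], 0],
    [0, [0, 0, 0], 0],
    [0, [0, 0, 0], 0],
    [0, [0, 0, 0], 0],
    [0, [0, 0, 0], 0],
  ],
  grip_force=90,
)

```text
time: 41.38
tool_pos: [775.1, 193.1, 14.5]
tcp_rot: [179.2, 0.0, 98.1]
ft_force: [0.2, -0.5, 3.8]
finger_gap: 24.8
```

>>> apply_moves(
  series=[
    [0, [0, 0, 0.03], 0],
    [0, [0, 0, 0.07], 0],
    [0, [0, 0, 0.11], 0],
    [0, [-0.01, 0, 0.15], 0],
    [0, [-0.02, -0.005, 0.16], -0.1],
  ],
)

```text
time: 42.0
tool_pos: [756.3, 188.6, 178.4]
tcp_rot: [179.0, -0.0, 92.3]
ft_force: [0.1, -0.4, -1.8]
finger_gap: 25.0
```

>>> apply_moves(
  series=[
    [0, [-0.02, -0.011, 0], -0.17],
    [0, [-0.04, -0.022, 0], -0.34],
    [0, [-0.06, -0.033, 0], -0.51],
    [0, [-0.08, -0.044, 0], -0.68],
    [0, [-0.1, -0.055, 0], -0.85],
  ],
)

```text
time: 42.62
tool_pos: [654.8, 133.2, 177.2]
tcp_rot: [179.0, 0.1, 43.2]
ft_force: [-0.1, -0.7, -0.9]
finger_gap: 24.5
```

>>> apply_moves(
  series=[
    [0, [-0.02, -0.012, 0], -0.17],
    [0, [-0.04, -0.024, 0], -0.34],
    [0, [-0.06, -0.036, 0], -0.51],
    [0, [-0.071, -0.042, 0], -0.616],
    [0, [-0.071, -0.042, 0], -0.616],
  ],
)

```text
time: 43.25
tool_pos: [582.8, 90.8, 176.4]
tcp_rot: [179.0, 0.2, 8.0]
ft_force: [0.8, 0.6, -1.4]
finger_gap: 24.4
```

Run:
```python
from h import *
for i in range(4): p=snap('wrist','w22.png')
s=sense();print(s['tool_pos'],s['tcp_rot'],s['finger_gap'],s['time'])
p=snap('side');cv2.imwrite('pics/s11.png',cv2.resize(p['color'][180:330,200:400],None,fx=4,fy=4))
```

```text
[584.09396629  91.45053686 176.91407953] [1.79045442e+02 9.00941540e-02 8.06120523e+00] 24.47480689558935 43.45
```

View pics/w22.png

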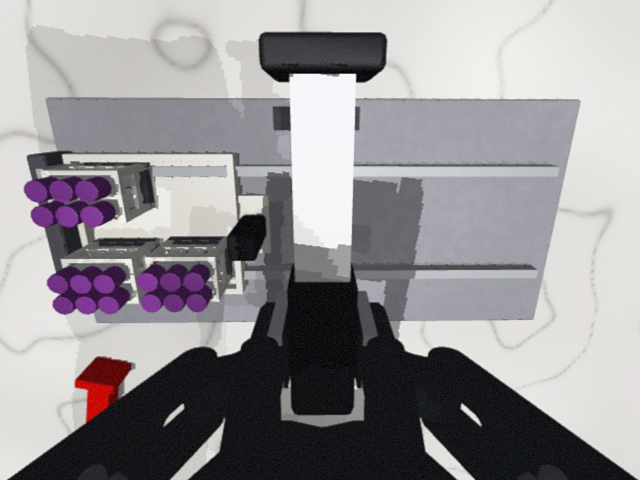

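View pics/s11.png

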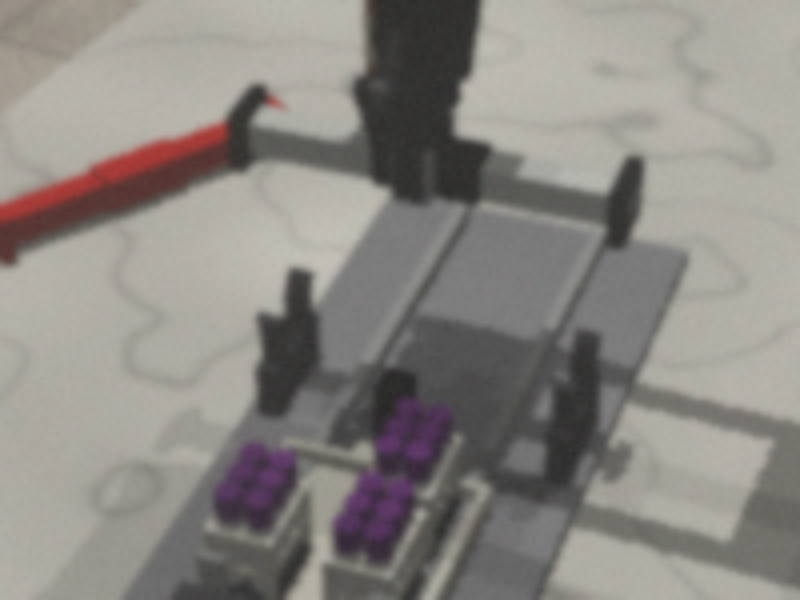

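>>> apply_moves(
  series=[
    [0, [0, 0, -0.02], 0],
    [0, [0, 0, -0.04], 0],
    [0, [0, 0, -0.06], 0],
    [0, [0, 0, -0.074], 0],
    [0, [0, 0, -0.077], 0],
  ],
)

```text
time: 44.12
tool_pos: [583.0, 91.4, 98.0]
tcp_rot: [179.1, 0.3, 8.0]
ft_force: [-0.6, -0.8, -1.6]
finger_gap: 24.4
```

Run:
```python
from h import *
for i in range(3): p=snap('wrist','w23.png')
s=sense();print(s['tool_pos'],s['tcp_rot'],s['finger_gap'],s['time'])
p=snap('side');cv2.imwrite('pics/s12.png',cv2.resize(p['color'][180:330,200:400],None,fx=4,fy=4))
p=snap('top');cv2.imwrite('pics/c9.png',cv2.resize(p['color'][190:310,210:400],None,fx=4.2,fy=4.2))
```

```text
[584.52184946  91.45933508 100.42397209] [1.79039236e+02 4.66107376e-02 8.04384899e+00] 24.711558250345075 44.275
```

View pics/w23.png

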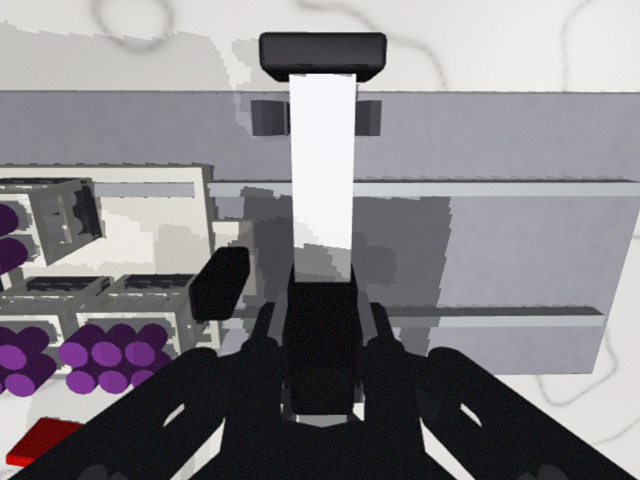

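View pics/s12.png

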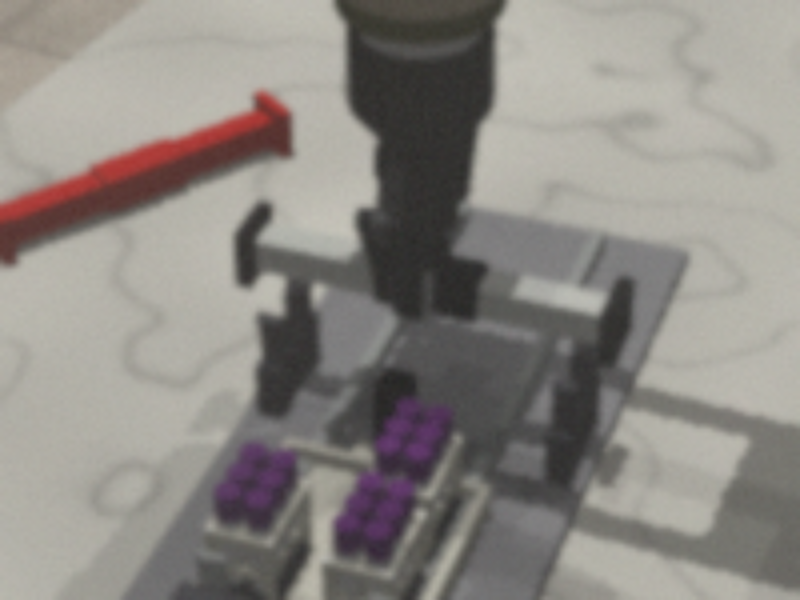

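>>> apply_moves(
  series=[
    [0, [0, 0.0015, -0.01], 0],
    [0, [0, 0.0015, -0.02], 0],
    [0, [0, 0.0015, -0.028], 0],
    [0, [0, 0.0015, -0.036], 0],
    [0, [0, 0.0015, -0.04], 0],
  ],
)

```text
time: 45.0
tool_pos: [584.4, 93.0, 60.1]
tcp_rot: [179.0, 0.1, 8.0]
ft_force: [0.3, 0.9, -2.3]
finger_gap: 24.6
```

>>> apply_moves(
  series=[
    [0, [0, 0, 0], 0],
    [0, [0, 0, -0.003], 0],
    [0, [0, 0, -0.006], 0],
    [0, [0, 0, -0.007], 0],
  ],
)

```text
time: 45.5
tool_pos: [584.3, 92.9, 52.9]
tcp_rot: [179.0, 0.1, 8.0]
ft_force: [0.2, 0.5, -1.9]
finger_gap: 24.8
```

>>> apply_moves(
  series=[
    [0, [0, 0, -0.001], 0],
    [0, [0, 0, -0.002], 0],
    [0, [0, 0, -0.002], 0],
  ],
)

```text
time: 45.88
tool_pos: [584.3, 92.9, 50.8]
tcp_rot: [179.0, 0.1, 8.0]
ft_force: [0.4, -0.1, -2.3]
finger_gap: 24.5
```

>>> apply_moves(
  series=[
    [0, [0, 0, -0.001], 0],
    [0, [0, 0, -0.001], 0],
  ],
)

```text
time: 46.12
tool_pos: [584.5, 92.9, 50.4]
tcp_rot: [179.0, 0.1, 8.0]
ft_force: [-3.6, -0.5, 4.3]
finger_gap: 24.6
```

>>> apply_moves(
  series=[
    [0.42, [0, 0, 0], 0],
    [0.42, [0, 0, 0], 0],
    [0.42, [0, 0, 0], 0],
    [0.42, [0, 0, 0.01], 0],
    [0.42, [0, 0, 0.04], 0],
  ],
)

```text
time: 46.75
tool_pos: [582.9, 92.8, 89.4]
tcp_rot: [179.1, 0.3, 8.0]
ft_force: [0.5, -0.7, 0.7]
finger_gap: 35.6
```

>>> apply_moves(
  series=[
    [0.42, [0, 0, 0.06], 0],
    [0.42, [0, 0, 0.12], 0],
    [0.42, [-0.02, -0.05, 0.18], 0],
    [0.42, [-0.06, -0.1, 0.18], 0],
    [0.42, [-0.08, -0.15, 0.18], 0],
  ],
)

```text
time: 47.38
tool_pos: [504.8, -53.4, 272.0]
tcp_rot: [179.0, 0.0, 8.1]
ft_force: [1.1, -1.2, -0.5]
finger_gap: 35.8
```

>>> apply_moves(
  series=[
    [0.42, [-0.02, -0.06, 0], 0],
    [0.42, [-0.04, -0.12, 0], 0],
    [0.42, [-0.06, -0.18, 0], 0],
    [0.42, [-0.06, -0.24, 0], 0],
    [0.42, [-0.06, -0.28, 0], 0],
  ],
)

```text
time: 48.0
tool_pos: [443.9, -336.2, 273.0]
tcp_rot: [178.9, -0.0, 8.0]
ft_force: [0.9, -0.2, 0.1]
finger_gap: 35.8
```

Run:
```python
from h import *
s=sense();print(s['tool_pos'],s['ft_force'],s['time'])
p=snap('side','s13f.png');cv2.imwrite('pics/s13.png',cv2.resize(p['color'][210:360,200:400],None,fx=4,fy=4))
t=snap('top','t13f.png');cv2.imwrite('pics/c10.png',cv2.resize(t['color'][190:310,210:400],None,fx=4.2,fy=4.2))
for n,q in [('side',p),('top',t)]:
  for k in ['bar','bar_end_a','rack1','tray_post']:
    for d in spotter.search_frame(q,k): print(n,k,round(d['p'],2),toW(q,d['xyz']).round(0))
```

```text
[ 443.94169091 -336.16049528  272.95475587] [ 0.86247565 -0.18865749  0.11672543] 48.0
side bar 0.93 [291. 293.  27.]
side bar 0.76 [853. -12.  26.]
side bar 0.61 [569.  96.  65.]
side bar_end_a 0.88 [290. 293.  26.]
side bar_end_a 0.68 [850. -19.  25.]
side bar_end_a 0.65 [574.  98.  62.]
side rack1 0.9 [525. 189.  78.]
side rack1 0.67 [584. 266.  68.]
side rack1 0.56 [521. 262.  67.]
side tray_post 0.74 [571. 195.  22.]
top bar 0.88 [297. 282.  29.]
top bar 0.72 [854. -27.  28.]
top bar 0.55 [580.  90.  65.]
top bar_end_a 0.76 [581.  88.  64.]
top bar_end_a 0.66 [299. 283.  29.]
top bar_end_a 0.63 [853. -29.  27.]
top rack1 0.88 [591. 248.  80.]
top rack1 0.73 [537. 186.  81.]
top rack1 0.69 [526. 240.  81.]
top tray_post 0.59 [571. 198.  17.]
```

View pics/s13.png

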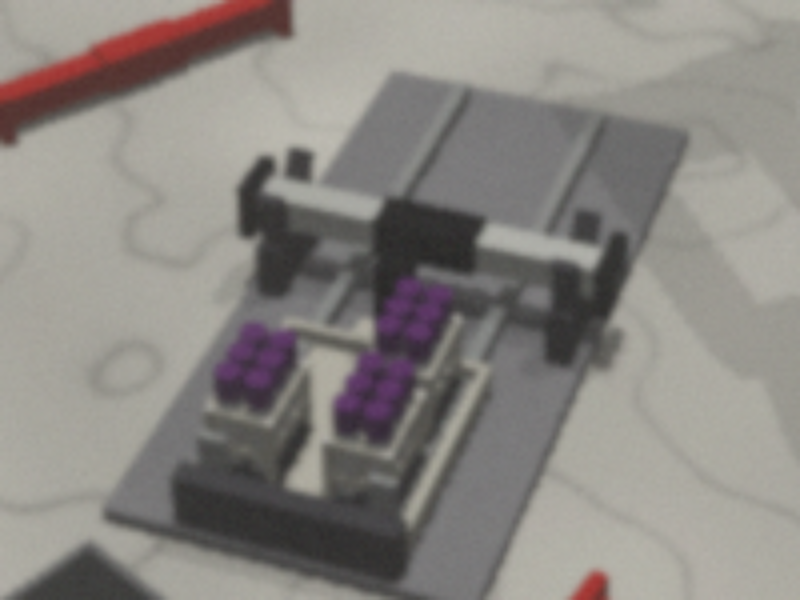

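View pics/c10.png

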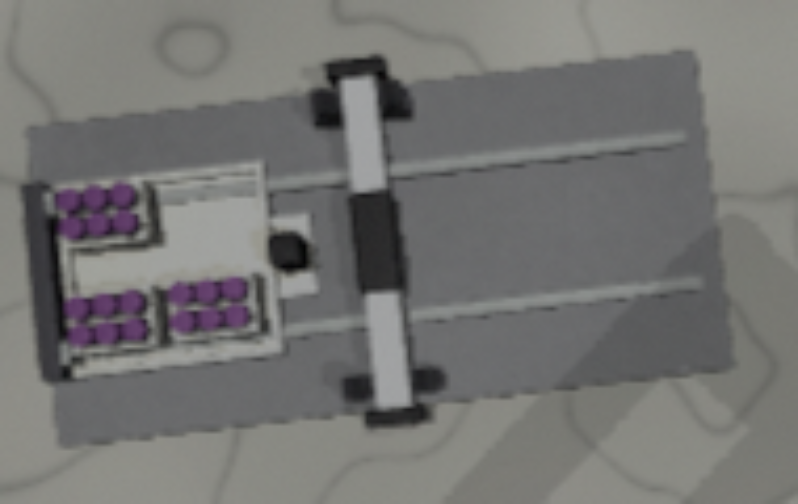

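View pics/s13f.png

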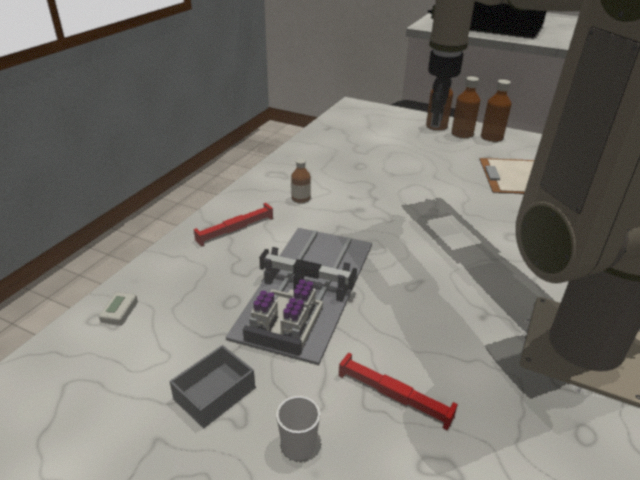

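View pics/t13f.png

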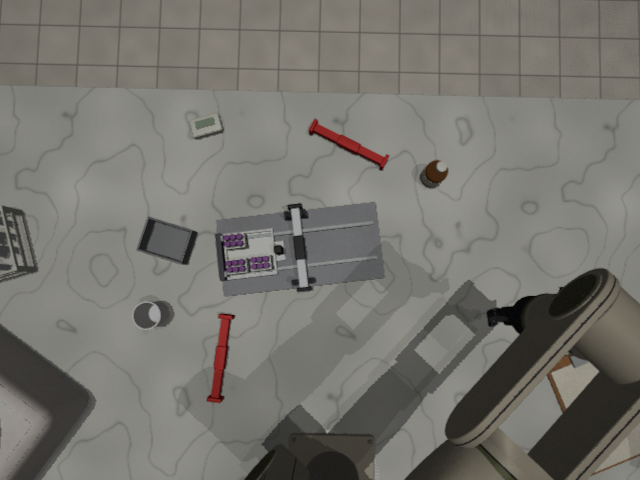

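No racks are left on the bench: all three are in the tray (236,240), (236,266) and (262,262). The bar is at its original pixels (299,247), and the bystanders have not moved.

Run:
```python
from h import *
print(hand_in())
```

```text
the job is handed in; nothing more can be done
None
```

I carried out the whole job and handed it in; `hand_in` gives no verdict, so the result is unconfirmed. It took about 48 s of the 210 s allowed.

- **What I did:** I lifted the aluminium bar straight up out of its brackets and put it on the bench. I stood the racks (only three were there) in the white tray, and pulled the tray by its post to the end stop. Then I laid the bar back in both brackets behind the tray and moved the arm clear.
- **Racks and tray:** The last top and side pictures show all three racks upright inside the tray, with none left on the bench. Each one touched the tray floor at the expected height. A further 3 mm push on the post did not move the tray, and the resisting force rose to about 20 N.
- **Bar:** It touched down at the same tool height as when first grasped. In the top picture it lies at the same pixels as before the job, about (299, 247).
- **Bystanders:** The bottle, beaker and grey box look to be at their starting positions in the pictures.
- **Disagreements:** The top and wrist cameras differed by about 4 mm in places. I corrected the first rack by 8 mm during placing after a wrist-camera check. No other check failed, and I saw neither a knocked rack nor a grip slip.

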